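Brush out the rinse mugs and hang them to drip

ROBOT

A 6-joint arm with a two-finger parallel gripper is mounted at the origin on a cart in front of the work surface, level with it; the furniture and walls round the work are solid. World frame = base frame: x ahead of the robot, y to its left, z up, the work surface at z = 0. Lengths are in mm, angles in rad, forces in N, time in s.
With the tool pointing down it reaches from about 350 to 875 mm from the base axis. Payload 4.2 kg.
Tool frame: the origin (TCP) lies at the very end of the fingers, on their centre line; the grasp point (between the pads) lies arm.grip_depth behind it (arm.grip_depth is the distance from the TCP to the grasp point, in mm); z points along the fingers, y is the direction in which the jaws open and shut (so a half turn about z gives the same grasp; the last joint's range is limited). The gripper opens to 85 mm and grips with 20 to 120 N. Pads are 22 mm wide; open, the fingers measure 114 mm over their backs; the gripper's body (76 mm by 85 mm) begins 54 mm behind the grasp point. The pads swing forward as they close: fully open they stand 13 mm farther back than shut.
Start: joints at [1.461, 0.385, 0.008, 0, -1.194, -0.259], TCP at [225.277, 582.966, 231.312] pointing down, gripper open.
Joint ranges: [-3.14, 3.14], [-1.21, 2.06], [-1.07, 1.41], [-3.16, 2.05], [-2.99, -0.16], [-3.1, 3.1]. Speed limits (rad/s): [2.79, 2.79, 3.14, 3.14, 3.14, 3.14].

INTERFACE

Orientations are given as a unit quaternion [x, y, z, w].
In Python, from bench import arm, optics, workorder gives the robot as it stands. The module is installed in compiled form; this text tells all that it offers.
- The arm moves only by the tool play_rows, never from a script. Its arguments are lists of equal length, an entry for each row: "travel": the shift along the tool's x, y, z in m, a list of three; "rotation": the turn, a rotation vector about the tool's x, y, z in rad, a list of three; "grip": the opening, from 0 (shut) to 1 (fully open). In form: {"travel": [[x, y, z], ...], "rotation": [[rx, ry, rz], ...], "grip": [grip, ...]}. A call has 1 to 12 rows; each row shifts and turns the commanded pose from where the row before left it, along the tool's axes as they then stand; what a row does not reach is not made up. A row lasts 1/12 s, in which the tool goes at most 41.7 mm and 7.16 degrees, less where a joint would pass 70% of its speed; a pose out of reach is approached as far as the arm can. A call is refused whole if a number of a shift passes 0.0417 or a number of a turn 0.125, either way. A call with a gripper value outside its range is refused whole. The fingers move at their own pace and stop on an object; the grip force is fixed at half the most. Time passes only in rows, so rows that do not move let the fingers close. It gives the time, the measured TCP pose, the force and the opening at its end, in the units of the state.
- arm.read_state(): the state, without advancing time (a new reading comes with each control period).
- optics.get_image(name): name is "scene" or "top" or "wrist"; returns a dict with "image" (384x512x3 uint8, blue, green, red), "depth" (384x512 float32, mm along the optical axis (not along the pixel's ray), 0 where there is no reading), "camera_matrix" (3x3 intrinsics, pixels), "R" (3x3) and "t" (3): a world point X has camera coordinates R X + t; the wrist camera has in their place "hand_eye" (4x4, takes a point from camera to tool coordinates, whose origin is the TCP and whose axes are the flange's). Camera axes: x right, y down, z forward; pixel columns grow to the right and rows downward; lengths in mm; the calibration is good to about 2 mm. The wrist camera is an equidistant fisheye: a pixel r from the principal point sees the ray r / f radians off the axis. A picture is of the moment at which its call begins: read the wrist's pose just before it.
- workorder.job_done(): hands the job in, once; it reports no verdict.
The state is a dict: "clock": time; "joints": joint angles; "joint_vel": joint speeds; "joint_efforts": joint torques, N m; "position": TCP position; "ee_rot": TCP orientation; "contact_force": force on the tool from outside, world axes, zero at the start; "wrist_torque": the same for the moment, N m; "gripper_width": finger opening in mm.
Only numpy, scipy, OpenCV 4.12 (cv2) and the standard library are available. Lean on these libraries where they do the work, as an engineer would, in place of code of your own. Each camera call takes 0.05 s, during which the arm holds its last target. There are 200 camera calls.

TASK

Take the round tin off the small mug and stand it upright on the bench, then brush out every mug where it stands: push the bottle brush down to the bottom, draw it up towards the rim and push it down to the bottom again. Go from the smallest mug to the largest, so that coarse grit is not carried into a finer mug. Then put the brush back in its pot, head down, and hang every mug by its handle on a hook of the drip rack, leaving the other things on the bench where they are.

Things in the scene. Friction and masses are not known exactly. Their poses are not given: they have to be found in the camera images.
- mug_small: loose pale enamel mug, dark rim (finest grit); outer diameter 56 mm, height 62, wall 3, inner floor 4 mm above the underside. Origin: centre of the underside, z up. Closed handle loop of 7 mm bar along its -x, out to 54 mm from the axis; top bar centred 50 mm, bottom bar 14 mm above the underside; opening 18 mm wide. Hung and let go it swings down, handle up
- mug_small_loop (a point): point in the handle opening of the small mug, just under the middle of the top bar: 38 mm from the mug's axis and 46.5 mm above its underside; axes as the mug's
- mug_medium: loose pale enamel mug, dark rim (medium grit, may be absent); outer diameter 62 mm, height 78, wall 3, inner floor 4 mm above the underside. Origin: centre of the underside, z up. Closed handle loop of 7 mm bar along its -x, out to 57 mm from the axis; top bar centred 64 mm, bottom bar 23 mm above the underside; opening 18 mm wide. Hung and let go it swings down, handle up
- mug_medium_loop (a point): point in the handle opening of the medium mug, just under the middle of the top bar: 41 mm from the mug's axis and 60.5 mm above its underside; axes as the mug's
- mug_large: loose pale enamel mug, dark rim (coarse grit, may be absent); outer diameter 68 mm, height 94, wall 3, inner floor 4 mm above the underside. Origin: centre of the underside, z up. Closed handle loop of 7 mm bar along its -x, out to 60 mm from the axis; top bar centred 78 mm, bottom bar 32 mm above the underside; opening 18 mm wide. Hung and let go it swings down, handle up
- mug_large_loop (a point): point in the handle opening of the large mug, just under the middle of the top bar: 44 mm from the mug's axis and 74.5 mm above its underside; axes as the mug's
- paste_tin: round flat white tin with a dark green top, diameter 70 mm, height 27 mm, lying centred over the mouth of the small mug as its dust cover (it rests loose on the rim). Origin at the centre of its underside, z up. Free bench to stand it on lies between and in front of the mugs; behind them (x over 0.57, y under 0.13) a fixed red clamp lies, up to 115 mm high
- brush: rigid bottle brush, 80 g, standing head down in its pot: black round bristle head 64 mm long, 30 to 34 mm across, thin wire stem, round light-wood handle 18 mm across from 112 to 197 mm above the tip. Origin at the tip, mid of the head's end; z runs from the tip up along the handle. The head goes freely into every mug
- brush_grip (a point): point on the axis of the brush handle, 155 mm above the tip, a good place to grip it from above
- brush_pot: white ceramic pot of the brush, fixed: outer diameter 53 to 60 mm, inner diameter 47 mm, height 85 mm, inner floor 5 mm above the bench. Origin at the centre of its underside
- rack: fixed steel drip rack over a shallow tray (145 x 320 mm, 17 high). Origin on the bench under the middle of its level bar: along its y, 180 mm up, 11 thick, uprights at +-150 mm. Three level hooks of 7 mm rod, 130 mm apart, run along its -x (towards the robot) for 105 mm, then turn up; the tip ends 113 mm from the bar, its top 193 mm up. Nothing stands higher
- hook_left (a point): point on the centre line of the left hook (rack y = 130 mm), 180 mm above the bench and 70 mm in front of the bar; x points away from the robot along the hook to the bar, y left along the bar, z up
- hook_middle (a point): point on the centre line of the middle hook (rack y = 0 mm), 180 mm above the bench and 70 mm in front of the bar; x points away from the robot along the hook to the bar, y left along the bar, z up
- hook_right (a point): point on the centre line of the right hook (rack y = -130 mm), 180 mm above the bench and 70 mm in front of the bar; x points away from the robot along the hook to the bar, y left along the bar, z up
- dropper: small white dropper bottle with a red cap, 31 mm across, 89 mm high, a bystander, loose; origin at the centre of its underside
- felt_cup: white pot with black cap, 38 mm across, 66 mm high, a bystander, loose; origin at the centre of its underside
There are look-alikes about, which are no part of the job. Leave any blue look-alike of the paste_tin alone.

How it is judged:
By the outcome, as a careful person would: the job done as asked, in the order asked, and still so for the second after the job is handed in, with the robot touching nothing.
Of mug_medium, mug_large only 1 to 2 are there at a start; the rules pass over those that are not, and their reading is None.
At some moment in a run one of mug_small, mug_medium, mug_large may be knocked a few centimetres aside while the robot is not near it.
It also fails if it takes over 210 s, if anything falls off the work surface, if the arm or the gripper's body presses on something with over 40 N, if the wrist force passes 120 N, or if a joint passes its speed limit or range.

## Working session

There is one attempt and no reset: what is moved stays moved. The work goes in short steps, Python scripts to look and compute and a tool call to move; the robot and the scene stay as the last step left them, time stands still between calls to the robot, and variables do not carry over. Pictures are saved under pics/ and viewed, about 12 in all and at most 16, crops included, and the job is handed in when it is done.

Besides the shell and the picture viewer there is one more tool, called after "Request:" as a command line: name --argument value ..., lists and objects as JSON in quotes. play_rows: Moves the arm, as the interface text tells. Its arguments: {"type":"object","properties":{"travel":{"type":"array","items":{"type":"array","items":{"type":"number"}}},"rotation":{"type":"array","items":{"type":"array","items":{"type":"number"}}},"grip":{"type":"array","items":{"type":"number"}}},"required":["travel","rotation","grip"]}

```bash
mkdir -p pics
cat > h.py <<'E'
import numpy as np, cv2, pickle
from bench import arm, optics, workorder
from scipy.spatial.transform import Rotation as Ro
def grab(n,save=None):
    s=arm.read_state(); d=optics.get_image(n); d['s']=s
    if save: cv2.imwrite('pics/'+save+'.png',d['image']); pickle.dump(d,open('pics/'+save+'.pkl','wb'))
    return d
def cloud(d):
    K=d['camera_matrix'];z=d['depth'];v,u=np.mgrid[:z.shape[0],:z.shape[1]]
    P=np.stack([(u-K[0,2])/K[0,0]*z,(v-K[1,2])/K[1,1]*z,z],-1)
    W=(P-np.array(d['t']).ravel())@np.array(d['R']); W[z==0]=np.nan
    return W
E
python3 - <<'E'
from h import *
s=arm.read_state();print(s,arm.grip_depth)
a=grab('scene','scene0');b=grab('top','top0')
for d in(a,b):print(d['camera_matrix'],d['R'],d['t'])
w=optics.get_image('wrist');print(w['camera_matrix'],w['hand_eye'])
cv2.imwrite('pics/st0.png',cv2.resize(np.vstack([a['image'],b['image']]),None,fx=.78,fy=.78))
E
```

```text
{'clock': 0.0, 'joints': array([ 1.46062349e+00,  3.85553778e-01,  6.66833968e-03, -5.06862931e-04,
       -1.19400390e+00, -2.58605025e-01]), 'joint_vel': array([ 0.0018342 , -0.00016294,  0.00027817,  0.0014726 ,  0.00090249,
        0.0009548 ]), 'joint_efforts': array([ 8.72661549e-04, -3.92292166e+01,  1.88399827e+01,  4.18606728e+00,
       -4.69198159e-03,  2.55731990e-06]), 'position': array([225.06580561, 582.46048453, 230.23873   ]), 'ee_rot': array([ 9.83030759e-01, -1.83437661e-01, -1.57310797e-04,  1.06108990e-03]), 'contact_force': array([-0.01788222,  0.05688003,  0.42832707]), 'wrist_torque': array([0.03088256, 0.0070164 , 0.052166  ]), 'gripper_width': 85.34070577370717} 18.700000000000003
[[422.26271822   0.         262.40789875]
 [  0.         422.26271822 192.7719857 ]
 [  0.           0.           1.        ]] [[ 0.45895533 -0.88839682  0.01054029]
 [-0.45891894 -0.24720746 -0.85339433]
 [ 0.76075844  0.38683274 -0.52115931]] [-165.68641535  370.18791025  597.00335413]
[[461.77875649   0.         257.99720093]
 [  0.         461.77875649 201.02859731]
 [  0.           0.           1.        ]] [[-0.03754301 -0.99927876  0.0056995 ]
 [-0.97723083  0.03552156 -0.20918444]
 [ 0.20883111 -0.01342314 -0.97785959]] [ 110.8088942   538.78946803 1185.49292833]
[[297.31863964   0.         257.21655771]
 [  0.         297.31863964 189.52894283]
 [  0.           0.           1.        ]] [[-5.72314327e-04 -9.51623005e-01 -3.07267519e-01  7.87282316e+01]
 [ 9.99998089e-01  2.97291976e-05 -1.95466225e-03 -1.54086155e+00]
 [ 1.86923639e-03 -3.07268051e-01  9.51621170e-01 -1.42349226e+02]
 [ 0.00000000e+00  0.00000000e+00  0.00000000e+00  1.00000000e+00]]
```

Run:
```python
import cv2
for n in('scene0','top0'):
    cv2.imwrite(f'pics/{n}b.png',cv2.resize(cv2.imread(f'pics/{n}.png'),(800,600),interpolation=cv2.INTER_CUBIC))
```

```text
(no output)
```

View pics/scene0b.png

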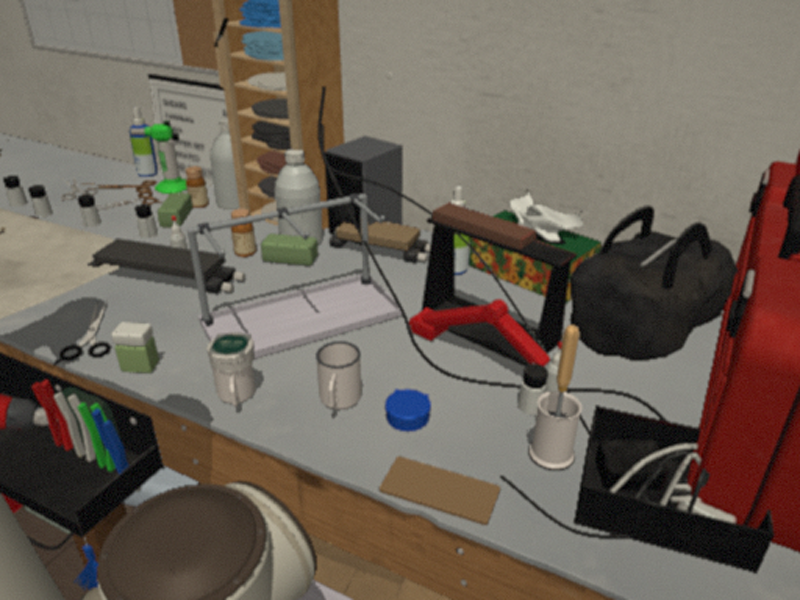

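View pics/top0b.png

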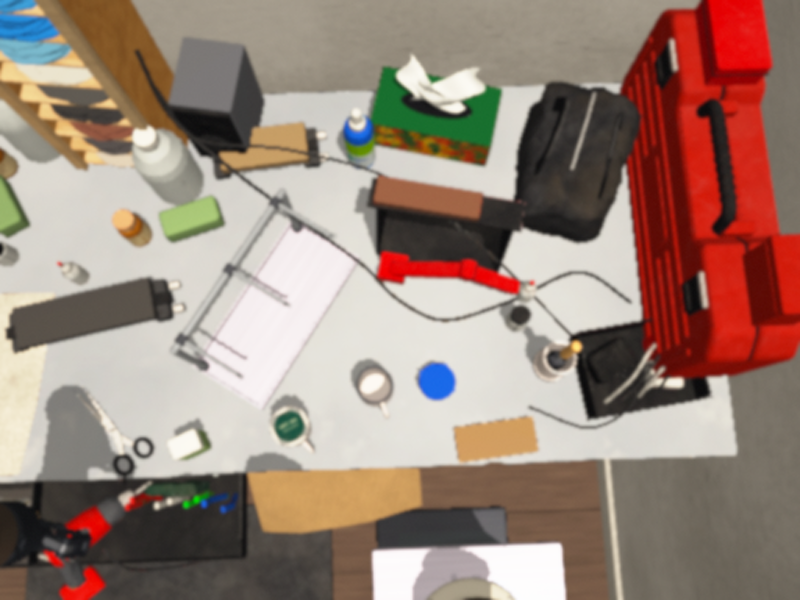

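Scene view: the small mug with the green-topped tin is at (232,365) and a second open mug at (340,375). The blue look-alike is at (408,410), to be left alone. The pot with the brush is at (555,430), the dropper and felt cup near (530,385), and the rack at (290,270). In the top view, the tin is at (290,423), mug 2 at (373,382), the brush pot at (553,362) and the rack runs from (185,345) to (280,200).

```bash
cat >> h.py <<'E'
def circ(p):
    A=np.c_[2*p,np.ones(len(p))];x=np.linalg.lstsq(A,(p**2).sum(1),rcond=None)[0]
    return x[:2],np.sqrt(x[2]+x[0]**2+x[1]**2)
E
python3 - <<'E'
from h import *
for n in('top0','scene0'):
    d=pickle.load(open(f'pics/{n}.pkl','rb'));W=cloud(d);H=d['image'][...,::-1].astype(int)
    print(n)
    def at(u,v,r=2):
        u=int(u/1.5625);v=int(v/1.5625);return np.nanmedian(W[v-r:v+r+1,u-r:u+r+1].reshape(-1,3),0).round(0)
    pts=dict(tin=(290,423),mug=(373,382),blue=(437,381),pot=(553,362),brushtop=(576,347),barL=(185,345),barM=(230,268),barR=(280,200)) if n=='top0' else dict(tin=(230,345),mug=(338,350),blue=(408,400),brushtop=(571,330),pot=(555,410),barL=(195,232),barR=(363,202),bench=(500,420))
    for k,p in pts.items():print(k,at(*p))
    # rack-height points
    g=(np.abs(W[...,2]-180)<12)&(W[...,0]>350)&(W[...,0]<900)&(W[...,1]>80)&(W[...,1]<600)
    P=W[g];print('rack',len(P),P.min(0) if len(P) else'',P.max(0) if len(P) else '')
    np.save(f'pics/rack_{n}.npy',P)
    # green top
    R,G,B=H[...,0],H[...,1],H[...,2]
    g=(W[...,2]>75)&(W[...,2]<105)&(W[...,0]<600)&(W[...,1]>150)&(W[...,1]<420)
    P=W[g];print('tinpts',len(P),P.mean(0),np.percentile(P,[2,98],0))
    for lo,hi in((50,70),(70,84),(86,100)):
        g=(W[...,2]>lo)&(W[...,2]<hi)&(W[...,0]>350)&(W[...,0]<560)&(W[...,1]>60)&(W[...,1]<230)
        P=W[g];print(lo,len(P),np.percentile(P,[2,50,98],0).round(0).tolist() if len(P) else '')
E
```

```text
top0
tin [364. 283.  88.]
mug [435. 150.   3.]
blue [431.  38.  27.]
pot [ 451. -157.   64.]
brushtop [ 452. -164.  201.]
barL [485. 431. 180.]
barM [599. 360. 187.]
barR [714. 283. 182.]
rack 2369 [424.56553183  80.95065216 168.02325416] [899.92676199 599.49023088 191.95899079]
tinpts 574 [362.12785555 273.73691205  87.19811217] [[328.38535807 158.83645664  77.17202531]
 [438.3451832  313.56569421  93.21296776]]
50 62 [[368.0, 119.0, 50.0], [391.0, 133.0, 63.0], [448.0, 171.0, 70.0]]
70 112 [[390.0, 116.0, 73.0], [419.0, 147.0, 79.0], [450.0, 176.0, 83.0]]
86 0 
scene0
tin [355. 285.  90.]
mug [443. 162.  64.]
blue [430.  41.  28.]
brushtop [ 448. -163.  201.]
pot [ 455. -158.   68.]
barL [473. 442. 180.]
barR [715. 276. 178.]
bench [485. -79.   1.]
rack 1621 [423.00154438  80.58611966 168.00261038] [899.57010148 598.17706657 191.98052808]
tinpts 591 [359.68765422 266.34976449  86.45001476] [[325.49209657 154.69083399  75.60592149]
 [444.62543331 312.69282803  91.37350793]]
50 388 [[369.0, 116.0, 51.0], [412.0, 143.0, 61.0], [448.0, 174.0, 70.0]]
70 261 [[389.0, 116.0, 70.0], [417.0, 144.0, 77.0], [449.0, 175.0, 82.0]]
86 0
```

Run:
```python
import cv2
a=cv2.imread('pics/top0.png')[150:310,90:400];a=cv2.resize(a,(800,413),interpolation=cv2.INTER_CUBIC)
cv2.imwrite('pics/crop0.png',a)
```

```text
(no output)
```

View pics/crop0.png

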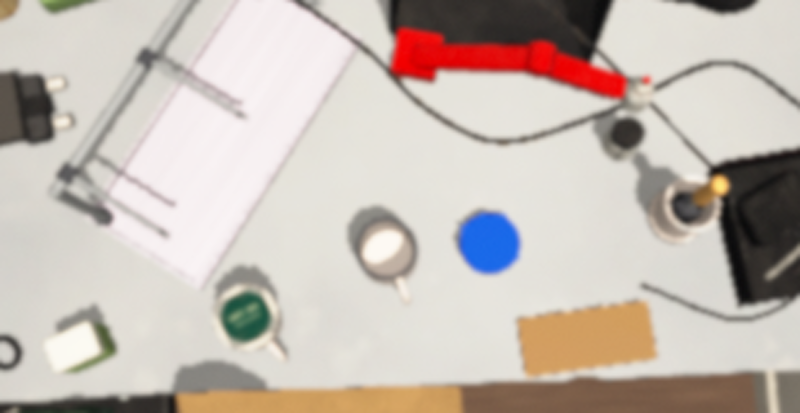

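Run:
```python
from h import *
for n in('top0','scene0'):
    d=pickle.load(open(f'pics/{n}.pkl','rb'));W=cloud(d);print(n)
    def sel(lo,hi,cx,cy,r):
        g=(W[...,2]>lo)&(W[...,2]<hi)&(np.hypot(W[...,0]-cx,W[...,1]-cy)<r);return W[g]
    def mec(P):
        c,r=cv2.minEnclosingCircle(P[:,:2].astype(np.float32));return np.round(c,1),round(r,1)
    P=sel(83,95,362,283,45);print('tin',mec(P),np.median(P,0),len(P))
    P=sel(71,84,420,147,45);print('mugM rim',mec(P),circ(P[:,:2]),len(P))
    for c,nm,h in(((362,283),'S',50),((420,147),'M',64)):
        P=sel(h-8,h+7,*c,65);r=np.hypot(P[:,0]-c[0],P[:,1]-c[1]);Q=P[(r>37)];
        print('handle',nm,len(Q),Q.mean(0).round(1),np.degrees(np.arctan2(Q[:,1].mean()-c[1],Q[:,0].mean()-c[0])))
    P=sel(70,90,451,-157,33);print('pot',mec(P),circ(P[:,:2]),len(P))
    for z in(120,140,160,180,195):
        P=sel(z-8,z+8,451,-157,40);print('br',z,len(P),P.mean(0).round(1) if len(P) else '')
    P=sel(172,190,599,357,190);P=P[P[:,1]>200]
    xy=P[:,:2].astype(np.float32)
    # RANSAC line for bar
    best=0;rng=np.random.default_rng(0)
    for _ in range(500):
        a,b=xy[rng.choice(len(xy),2,False)];t=b-a;L=np.linalg.norm(t)
        if L<80:continue
        nn=np.array([-t[1],t[0]])/L;m=np.abs((xy-a)@nn)<4
        if m.sum()>best:best=m.sum();M=m
    vx,vy,x0,y0=cv2.fitLine(xy[M],cv2.DIST_L2,0,.01,.01).ravel()
    yd=np.array([vx,vy]);yd*=np.sign(yd[1]);xd=np.array([yd[1],-yd[0]]);
    s=(xy[M]-[x0,y0])@yd;mid=np.array([x0,y0])+yd*(np.percentile(s,1)+np.percentile(s,99))/2
    print('bar',best,yd,mid,np.ptp(s),P[M][:,2].mean(), 'ends',np.array([x0,y0])+yd*s.min(),np.array([x0,y0])+yd*s.max())
    Q=P[~M];u=(Q[:,:2]-mid)@yd;v=(Q[:,:2]-mid)@xd;k=(v<-12)&(v>-125)
    for c in(-130,0,130):
        kk=k&(abs(u-c)<25);print('hook',c,kk.sum(),u[kk].mean() if kk.sum() else '',v[kk].min() if kk.sum() else '',Q[kk][:,2].mean() if kk.sum() else '')
```

```text
top0
tin (array([356.1, 284.8]), 33.7) [356.68379552 285.39588413  88.0839866 ] 506
mugM rim (array([420.1, 145.5]), 31.3) (array([419.83910254, 145.38217015]), np.float64(29.30995243756862)) 111
handle S 19 [323.  258.5  50.7] -147.85143805858397
handle M 21 [376.6 128.9  64.4] -157.3537287411614
pot (array([ 453.4, -163.7]), 27.5) (array([ 453.05127497, -163.47522145]), np.float64(24.556266142100267)) 109
br 120 2 [ 448.8 -158.5  121.4]
br 140 12 [ 449.4 -158.2  139.8]
br 160 14 [ 449.8 -158.   159.9]
br 180 14 [ 450.2 -157.9  180.1]
br 195 41 [ 452.2 -161.9  198.1]
bar 458 [-0.8361118  0.5485591] [595.5458 363.0069] 309.83676 183.93107538240866 ends [725.8837 277.4943] [466.82556 447.45807]
hook -130 105 -129.97216186142663 -110.90802461039824 182.50586634223757
hook 0 108 -0.4641135674966816 -109.700830428253 182.13961710144991
hook 130 118 129.14659486556474 -112.5838735360092 182.36310773902593
scene0
tin (array([356.7, 286. ]), 35.3) [352.06992052 281.55711216  89.28028349] 441
mugM rim (array([419.6, 145.7]), 32.5) (array([418.91885201, 145.66455283]), np.float64(29.499178767402032)) 243
handle S 31 [319.  256.7  49.6] -148.51160587376395
handle M 34 [374.7 128.6  64. ] -157.92531438715392
pot (array([ 452.5, -164.1]), 28.8) (array([ 451.91106536, -163.40564084]), np.float64(24.321642172068866)) 387
br 120 38 [ 448.  -164.2  120.3]
br 140 66 [ 446.7 -164.6  139.7]
br 160 67 [ 446.8 -164.2  159.9]
br 180 75 [ 446.6 -164.7  180.1]
br 195 93 [ 448.9 -164.3  196. ]
bar 478 [-0.8340203   0.55173373] [594.23505 361.80292] 309.98123 182.42217193369132 ends [723.6632 276.1817] [465.13254 447.2088 ]
hook -130 56 -129.4272292399033 -107.4128836248036 182.6145675296829
hook 0 58 0.1256878825675831 -112.72231177617408 183.35383254980107
hook 130 56 129.83459269630882 -111.30526261628957 183.73906507547966
```

Add to h.py:
```python
def plan(x,y,z,yaw=None):
    "tool-axis shift (mm) to the target in the present attitude; yaw: world angle wanted of tool y (mod 180), turn about tool z"
    s=arm.read_state();R=Ro.from_quat(s['ee_rot']).as_matrix()
    t=R.T@(np.array([x,y,z])-s['position']);ya=np.degrees(np.arctan2(R[1,1],R[0,1]))
    print('pos',s['position'].round(1),'yaw',ya.round(1),'j6',s['joints'][5].round(2),'F',s['contact_force'].round(1),'w',round(s['gripper_width'],1),'clk',round(s['clock'],1))
    print('shift mm',t.round(1),'n>=',np.ceil(np.linalg.norm(t)/30))
    if yaw is not None:
        d=-((yaw-ya+90)%180-90);print('turn z rad',np.radians(d).round(3))
        print('level fix rotvec',(Ro.from_matrix(R.T@ (Ro.from_euler('z',np.radians(ya+90))*Ro.from_euler('x',np.pi)).as_matrix())).as_rotvec().round(4))
```

```text
(no output)
```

Request:
play_rows --travel '[[0.019,0.019,0.0083],[0.019,0.019,0.0083],[0.019,0.019,0.0083],[0.019,0.019,0.0083],[0.019,0.019,0.0083],[0.019,0.019,0.0083],[0.019,0.019,0.0083],[0.019,0.019,0.0083],[0.019,0.019,0.0083],[0.019,0.019,0.0083],[0.019,0.019,0.0083],[0.019,0.019,0.0083]]' --rotation '[[0,0,0],[0,0,0],[0,0,0],[0,0,0],[0,0,0],[0,0,0],[0,0,0],[0,0,0],[0,0,0],[0,0,0],[0,0,0],[0,0,0]]' --grip '[1,1,1,1,1,1,1,1,1,1,1,1]'

```text
clock: 1.15
position: [356.0, 286.7, 131.3]
ee_rot: [0.983, -0.183, -0.0, 0.0]
contact_force: [0.5, -0.2, 0.6]
gripper_width: 85.4
```

Request:
play_rows --travel '[[0,0,0],[0,0,0],[0,0,0],[0,0,0]]' --rotation '[[0,0,0],[0,0,0],[0,0,0],[0,0,0]]' --grip '[1,1,1,1]'

```text
clock: 1.48
position: [355.9, 289.1, 132.1]
ee_rot: [0.983, -0.183, 0.0, -0.001]
contact_force: [0.5, 0.1, 0.2]
gripper_width: 85.6
```

Run:
```python
from h import *
plan(356.5,285.5,63)
d=grab('wrist','w1');cv2.imwrite('pics/w1b.png',cv2.resize(d['image'],(800,600)))
```

```text
pos [355.9 289.1 132.1] yaw -111.1 j6 0.16 F [0.5 0.1 0.2] w 85.6 clk 1.5
shift mm [ 1.8  3.2 69.1] n>= 3.0
```

View pics/w1b.png

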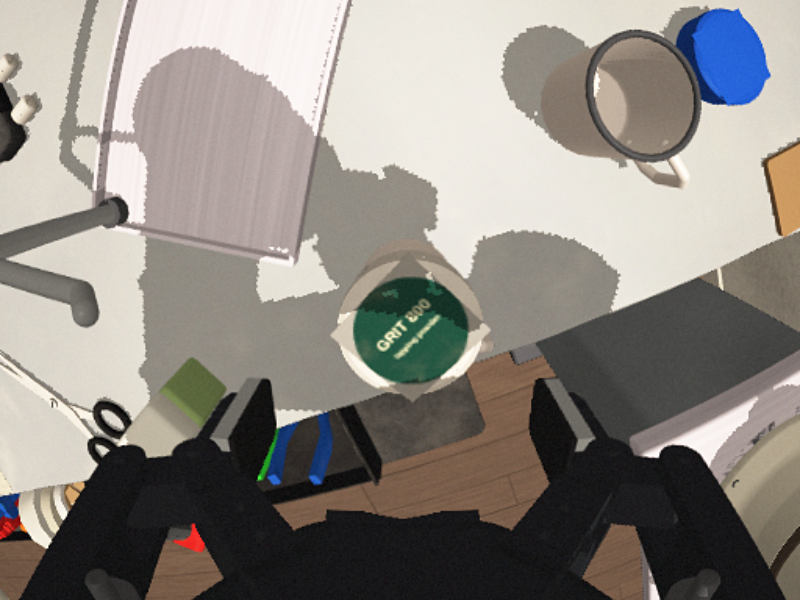

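The tin sits at (410,330) in the wrist view, centred between the pads at (250,430) and (555,430). The medium mug is at (640,95) and the left hook's tip at (85,300), well clear. Descend, grip, lift.

Request:
play_rows --travel '[[0.002,0.003,0.01],[0,0,0.01],[0,0,0.01],[0,0,0.01],[0,0,0.01],[0,0,0.01],[0,0,0.009],[0,0,0],[0,0,0]]' --rotation '[[0,0,0],[0,0,0],[0,0,0],[0,0,0],[0,0,0],[0,0,0],[0,0,0],[0,0,0],[0,0,0]]' --grip '[1,1,1,1,1,1,1,1,1]'

```text
clock: 2.28
position: [356.4, 284.9, 62.5]
ee_rot: [0.983, -0.183, -0.0, 0.0]
contact_force: [-0.6, -0.6, 0.7]
gripper_width: 85.1
```

Request:
play_rows --travel '[[0,0,0],[0,0,0],[0,0,0],[0,0,0],[0,0,0],[0,0,0],[0,0,0],[0,0,0]]' --rotation '[[0,0,0],[0,0,0],[0,0,0],[0,0,0],[0,0,0],[0,0,0],[0,0,0],[0,0,0]]' --grip '[0.7,0.6,0.5,0.5,0.5,0.5,0.5,0.5]'

```text
clock: 2.95
position: [356.9, 285.2, 64.0]
ee_rot: [0.983, -0.183, 0.0, -0.001]
contact_force: [-1.7, 0.2, 5.1]
gripper_width: 62.0
```

Request:
play_rows --travel '[[0,0,-0.005],[0,0,-0.01],[0,0,-0.01],[0,0,-0.01],[0,0,-0.01],[0,0,0],[0,0,0]]' --rotation '[[0,0,0],[0,0,0],[0,0,0],[0,0,0],[0,0,0],[0,0,0],[0,0,0]]' --grip '[0.5,0.5,0.5,0.5,0.5,0.5,0.5]'

```text
clock: 3.53
position: [356.6, 284.8, 108.2]
ee_rot: [0.983, -0.183, 0.0, -0.001]
contact_force: [-0.3, 0.3, -0.7]
gripper_width: 62.0
```

Run:
```python
from h import *
d=grab('scene','s2');W=cloud(d);W2=cloud(grab('top','t2'))
for V in(W,W2):
    for c,lo,hi in(((356,285),50,70),((356,285),95,150),((420,146),70,84)):
        g=(V[...,2]>lo)&(V[...,2]<hi)&(np.hypot(V[...,0]-c[0],V[...,1]-c[1])<42);P=V[g]
        if len(P)>5:print(lo,len(P),cv2.minEnclosingCircle(P[:,:2].astype(np.float32)),np.percentile(P[:,2],[2,98]))
cv2.imwrite('pics/s2b.png',cv2.resize(d['image'][150:330,80:340],(800,554)))
plan(390,225,4)
```

```text
50 312 ((349.91534423828125, 282.68646240234375), 35.201019287109375) [50.63422527 66.22715067]
95 541 ((353.6565856933594, 284.2087097167969), 40.518218994140625) [108.38872912 147.75787917]
70 263 ((420.3392333984375, 143.17457580566406), 34.16313934326172) [70.29437374 81.7919052 ]
50 17 ((343.1481628417969, 262.87841796875), 19.615116119384766) [50.52746895 63.9045585 ]
95 42 ((352.49578857421875, 275.585205078125), 30.489458084106445) [109.20127289 135.19054059]
70 113 ((419.891357421875, 145.4521942138672), 31.271839141845703) [72.18820804 83.2614126 ]
pos [356.2 284.2 107.3] yaw -111.2 j6 0.17 F [-0.5 -0.1 -1.1] w 62.0 clk 3.6
shift mm [ 52.9  42.9 103.3] n>= 5.0
```

View pics/s2b.png

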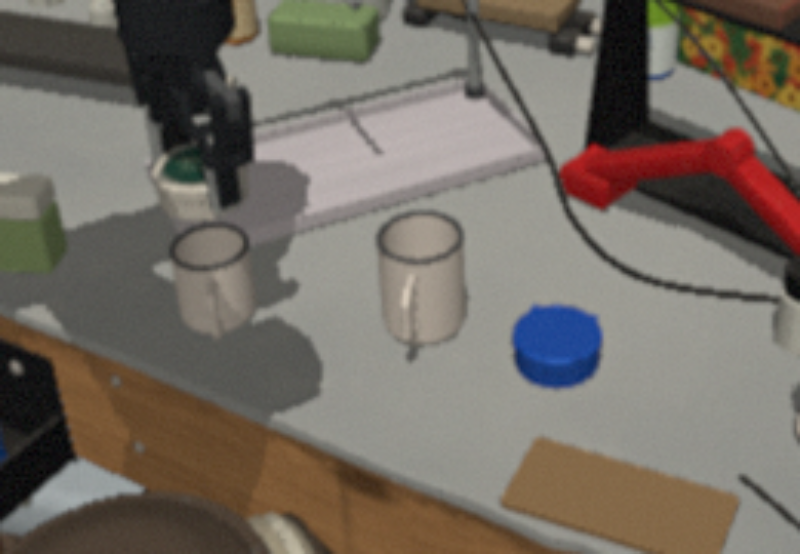

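The tin is lifted clear: it is at (190,170) in the crop, with the small mug left standing at (210,275) and the medium at (420,275). I'll check free bench spots next.

Run:
```python
from h import *
W=np.vstack([cloud(pickle.load(open(f'pics/{n}.pkl','rb'))).reshape(-1,3) for n in('top0','scene0','s2','t2')])
for c in((475,215),(470,205),(460,215),(345,195),(480,200)):
    P=W[(np.hypot(W[:,0]-c[0],W[:,1]-c[1])<120)&(W[:,2]>8)]
    r=np.hypot(P[:,0]-c[0],P[:,1]-c[1]);i=np.argsort(r)[20];print(c,r[i],P[i])
B=W[(abs(W[:,2])<4)&(abs(W[:,1]-195)<30)];print('front edge',np.percentile(B[:,0],.5),'z',np.median(B[:,2]))
plan(470,205,4,-33)
```

```text
(475, 215) 58.34082322811226 [438.42455065 169.54795759  73.88955423]
(470, 205) 47.49456513837381 [439.95519881 168.2162585   67.81744919]
(460, 215) 49.87882224426872 [436.2690931  171.12813013  69.15541492]
(345, 195) 25.182021845389215 [341.92971745 219.9941511  192.65647023]
(480, 200) 50.67607878954849 [444.4542334  163.88125918  52.35538982]
front edge 285.5120793244981 z 0.15937066030020117
pos [356.2 284.2 107.3] yaw -111.2 j6 0.17 F [-0.5 -0.1 -1.1] w 62.0 clk 3.6
shift mm [134.7  32.7 103.3] n>= 6.0
turn z rad -1.364
level fix rotvec [ 0.0008  0.0004 -0.    ]
```

Request:
play_rows --travel '[[0.0226,0.0036,0],[0.0226,0.0036,0],[0.0226,0.0036,0],[0.0226,0.0036,0],[0.0226,0.0036,0],[0.0226,0.0036,0]]' --rotation '[[0,0,0],[0,0,0],[0,0,0],[0,0,0],[0,0,0],[0,0,0]]' --grip '[0.5,0.5,0.5,0.5,0.5,0.5]'

```text
clock: 4.13
position: [475.7, 214.5, 106.7]
ee_rot: [0.983, -0.183, -0.001, 0.001]
contact_force: [-1.1, -0.4, -0.6]
gripper_width: 62.4
```

Request:
play_rows --travel '[[0,0,0],[0,0,0],[0,0,0],[0,0,0],[0,0,0],[0,0,0],[0,0,0],[0,0,0],[0,0,0],[0,0,0],[0,0,0]]' --rotation '[[0,0,-0.1],[0,0,-0.1],[0,0,-0.1],[0,0,-0.1],[0,0,-0.1],[0,0,-0.1],[0,0,-0.1],[0,0,-0.1],[0,0,-0.09],[0,0,0],[0,0,0]]' --grip '[0.5,0.5,0.5,0.5,0.5,0.5,0.5,0.5,0.5,0.5,0.5]'

```text
clock: 5.05
position: [474.9, 215.3, 107.0]
ee_rot: [0.967, 0.256, -0.001, 0.0]
contact_force: [-0.5, -0.2, 0.4]
gripper_width: 62.2
```

Run:
```python
from h import *
W=cloud(grab('scene'));W2=cloud(grab('top'));s=arm.read_state();p=s['position']
for V in(W,W2):
    P=V[(np.hypot(V[...,0]-p[0],V[...,1]-p[1])<40)&(V[...,2]>60)&(V[...,2]<125)]
    r=np.hypot(P[:,0]-p[0],P[:,1]-p[1]);print(len(P),np.percentile(P[:,2],[0,1,2,5,10]))
plan(475,215,4,-60)
```

```text
203 [105.237331   105.27272075 106.03706811 107.09900121 108.67660112]
19 [105.41316693 105.82344746 106.23372799 107.46456959 107.8031176 ]
pos [475.  215.4 107.2] yaw -60.2 j6 1.35 F [ 0.5  0.8 -1.8] w 62.2 clk 5.2
shift mm [-1.000e-01  3.000e-01  1.032e+02] n>= 4.0
turn z rad -0.004
level fix rotvec [ 0.0001  0.0009 -0.    ]
```

Request:
play_rows --travel '[[0,0,0.02],[0,0,0.02],[0,0,0.02],[0,0,0.02],[0,0,0.012],[0,0,0.006],[0,0,0.002],[0,0,0],[0,0,0]]' --rotation '[[0,0,0],[0,0,0],[0,0,0],[0,0,0],[0,0,0],[0,0,0],[0,0,0],[0,0,0],[0,0,0]]' --grip '[0.5,0.5,0.5,0.5,0.5,0.5,0.5,0.5,0.5]'

```text
clock: 5.9
position: [475.8, 216.0, 8.4]
ee_rot: [0.966, 0.258, 0.001, -0.0]
contact_force: [0.2, 0.1, -0.2]
gripper_width: 62.0
```

Request:
play_rows --travel '[[0,0,0.001],[0,0,0.001],[0,0,0.001],[0,0,0]]' --rotation '[[0,0,0],[0,0,0],[0,0,0],[0,0,0]]' --grip '[0.5,0.5,0.5,0.5]'

```text
clock: 6.23
position: [475.3, 215.6, 4.9]
ee_rot: [0.966, 0.258, 0.0, -0.0]
contact_force: [0.6, 0.3, -0.6]
gripper_width: 62.2
```

Run:
```python
from h import *
plan(475,215,4,-60)
```

```text
pos [475.3 215.6   4.9] yaw -60.1 j6 1.35 F [ 0.6  0.3 -0.6] w 62.2 clk 6.2
shift mm [-0.5  0.4  0.9] n>= 1.0
turn z rad -0.003
level fix rotvec [-0.0001 -0.0004 -0.    ]
```

Request:
play_rows --travel '[[0,0,0.001],[0,0,0.001],[0,0,0],[0,0,0]]' --rotation '[[0,0,0],[0,0,0],[0,0,0],[0,0,0]]' --grip '[0.5,0.5,0.5,0.5]'

```text
clock: 6.57
position: [475.2, 215.5, 2.6]
ee_rot: [0.966, 0.258, -0.0, 0.0]
contact_force: [-0.0, 0.3, -1.2]
gripper_width: 62.1
```

Request:
play_rows --travel '[[0,0,0],[0,0,0],[0,0,0],[0,0,0],[0,0,0],[0,0,0],[0,0,-0.005],[0,0,-0.015],[0,0,-0.03],[0,0,-0.03],[0,0,-0.03]]' --rotation '[[0,0,0],[0,0,0],[0,0,0],[0,0,0],[0,0,0],[0,0,0],[0,0,0],[0,0,0],[0,0,0],[0,0,0],[0,0,0]]' --grip '[0.75,1,1,1,1,1,1,1,1,1,1]'

```text
clock: 7.48
position: [474.9, 215.3, 114.1]
ee_rot: [0.966, 0.258, -0.0, 0.0]
contact_force: [0.4, -0.2, -0.6]
gripper_width: 85.4
```

Request:
play_rows --travel '[[0,0,-0.03],[0,0,-0.03],[0,0,-0.03],[0,0,-0.03],[0,0,0],[0,0,0]]' --rotation '[[0,0,0],[0,0,0],[0,0,0],[0,0,0],[0,0,0],[0,0,0]]' --grip '[1,1,1,1,1,1]'

```text
clock: 7.98
position: [475.8, 216.0, 235.1]
ee_rot: [0.966, 0.258, 0.002, -0.001]
contact_force: [-1.7, 0.0, 0.0]
gripper_width: 85.5
```

Run:
```python
from h import *
d=grab('wrist','w3');cv2.imwrite('pics/w3b.png',cv2.resize(d['image'],(640,480)))
W=cloud(grab('scene'))
P=W[(np.hypot(W[...,0]-475,W[...,1]-215)<45)&(W[...,2]>20)&(W[...,2]<60)];print('tin',len(P),cv2.minEnclosingCircle(P[:,:2].astype(np.float32)),np.percentile(P[:,2],[2,50,98]))
plan(452,-161,230)
```

```text
tin 173 ((473.3869323730469, 219.91232299804688), 34.45997619628906) [22.0523363  27.25389704 29.7413147 ]
pos [474.5 215.2 232.1] yaw -60.2 j6 1.35 F [ 0.4 -0.9 -0. ] w 85.4 clk 8.1
shift mm [-206.8  315.1    2.3] n>= 13.0
```

View pics/w3b.png

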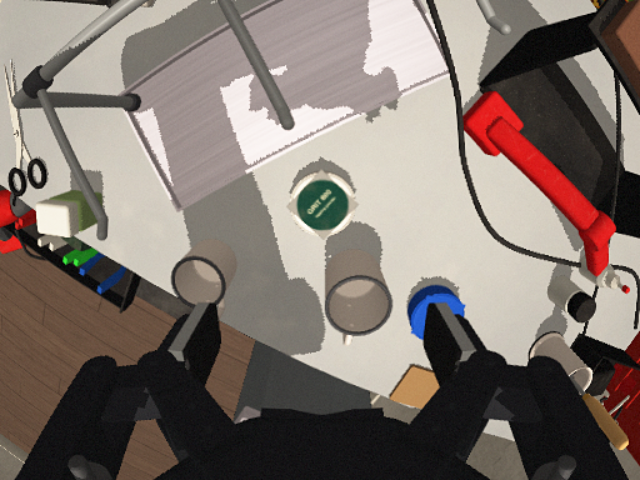

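Wrist view: the tin stands flat at (325,205) with its green top up. The mugs are at (200,275) and (358,300), undisturbed. Next is the brush.

Request:
play_rows --travel '[[-0.0172,0.0262,0],[-0.0172,0.0262,0],[-0.0172,0.0262,0],[-0.0172,0.0262,0],[-0.0172,0.0262,0],[-0.0172,0.0262,0],[-0.0172,0.0262,0],[-0.0172,0.0262,0],[-0.0172,0.0262,0],[-0.0172,0.0262,0],[-0.0172,0.0262,0],[-0.0172,0.0262,0]]' --rotation '[[0,0,0],[0,0,0],[0,0,0],[0,0,0],[0,0,0],[0,0,0],[0,0,0],[0,0,0],[0,0,0],[0,0,0],[0,0,0],[0,0,0]]' --grip '[1,1,1,1,1,1,1,1,1,1,1,1]'

```text
clock: 9.08
position: [451.5, -161.3, 231.2]
ee_rot: [0.966, 0.258, -0.002, -0.001]
contact_force: [0.6, -0.0, 0.0]
gripper_width: 85.0
```

Request:
play_rows --travel '[[0,0,0],[0,0,0],[0,0,0],[0,0,0]]' --rotation '[[0,0,0],[0,0,0],[0,0,0],[0,0,0]]' --grip '[1,1,1,1]'

```text
clock: 9.42
position: [452.5, -159.2, 232.0]
ee_rot: [0.966, 0.258, -0.001, -0.0]
contact_force: [1.0, 0.1, -0.3]
gripper_width: 85.3
```

```bash
cat >> h.py <<'E'
def wcloud(d):
    K=d['camera_matrix'];z=d['depth'];v,u=np.mgrid[:z.shape[0],:z.shape[1]]
    a=(u-K[0,2])/K[0,0];b=(v-K[1,2])/K[1,1];th=np.hypot(a,b);k=np.where(th>1e-6,np.tan(np.minimum(th,1.45))/np.maximum(th,1e-6),1)
    P=np.stack([a*k*z,b*k*z,z],-1);H=np.array(d['hand_eye']);P=P@H[:3,:3].T+H[:3,3]
    W=P@Ro.from_quat(d['s']['ee_rot']).as_matrix().T+d['s']['position'];W[z==0]=np.nan;return W
E
python3 - <<'E'
from h import *
d=grab('wrist','w4');cv2.imwrite('pics/w4b.png',cv2.resize(d['image'],(640,480)));W=wcloud(d)
s=cloud(grab('scene'));t=cloud(grab('top'))
for n,V in(('w',W),('s',s),('t',t)):
    for z in(115,125,140,150,160,170,180,190,198):
        P=V[(np.hypot(V[...,0]-452,V[...,1]+161)<40)&(abs(V[...,2]-z)<4)]
        if len(P)>2:print(n,z,len(P),P.mean(0).round(1),np.ptp(P,0).round(0))
    P=V[(np.hypot(V[...,0]-452,V[...,1]+161)<36)&(abs(V[...,2]-83)<5)];print('pot',len(P),cv2.minEnclosingCircle(P[:,:2].astype(np.float32)) if len(P)>3 else '')
    P=V[(abs(V[...,0]-452)<100)&(abs(V[...,1]+181)<70)&(V[...,2]<150)];P=P[np.hypot(P[:,0]-452,P[:,1]+161)>45];print('near max z',np.percentile(P[:,2],[50,99]))
plan(452,-161,141)
E
```

```text
w 125 24 [ 460.1 -158.4  126.4] [10. 13.  7.]
w 140 60 [ 460.2 -158.6  140.3] [11. 15.  8.]
w 150 64 [ 460.2 -158.8  150.1] [11. 15.  8.]
w 160 74 [ 460.2 -158.8  160.3] [11. 15.  8.]
w 170 82 [ 460.1 -158.7  170. ] [11. 16.  8.]
w 180 94 [ 460.3 -158.7  180. ] [10. 15.  8.]
w 190 130 [ 459.6 -158.7  190.4] [15. 16.  8.]
w 198 494 [ 456.  -161.5  199.4] [16. 16.  8.]
pot 581 ((454.4308776855469, -162.48304748535156), 27.637922286987305)
near max z [ 0.08103809 65.98021538]
s 115 17 [ 449.2 -163.4  114.4] [ 6. 10.  8.]
s 125 28 [ 447.3 -164.2  125.6] [10. 17.  8.]
s 140 35 [ 446.6 -164.3  140.1] [13. 17.  8.]
s 150 31 [ 447.2 -165.4  149.6] [12. 16.  8.]
s 160 31 [ 446.5 -164.9  160. ] [10. 17.  8.]
s 170 32 [ 447.2 -164.4  170.2] [11. 18.  7.]
s 180 33 [ 446.8 -164.6  180.2] [12. 15.  8.]
s 190 38 [ 447.1 -164.5  189.6] [13. 17.  8.]
s 198 52 [ 448.9 -164.3  198.4] [16. 17.  8.]
pot 230 ((452.0694885253906, -163.64089965820312), 28.380468368530273)
near max z [ 6.19308743 66.69128293]
pot 52 ((453.3495788574219, -163.9669952392578), 27.109012603759766)
near max z [ 5.51858981 66.48396894]
pos [ 452.9 -159.   232.6] yaw -60.0 j6 2.09 F [-0.  -0.5  0.3] w 85.4 clk 9.6
shift mm [-1.8  1.3 91.6] n>= 4.0
```

View pics/w4b.png

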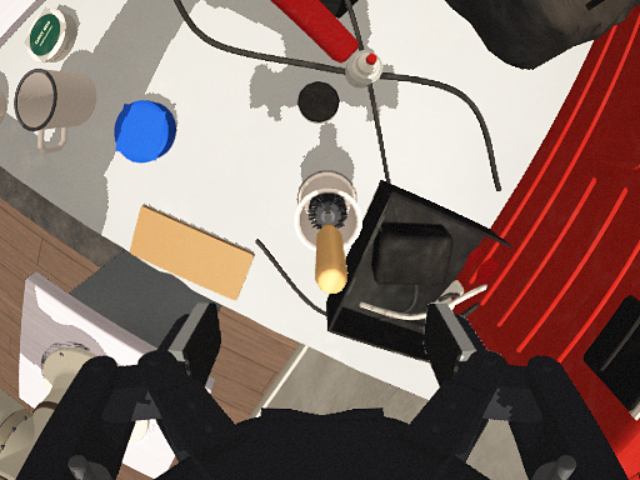

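Wrist view: the brush handle top is at (330,280) in its pot at (325,215). The felt cup (318,100) and dropper (365,65) are well clear. The brush is vertical at about (453.5,-162).

Request:
play_rows --travel '[[-0.001,0.003,0.015],[0,0,0.015],[0,0,0.015],[0,0,0.015],[0,0,0.015],[0,0,0.016],[0,0,0],[0,0,0]]' --rotation '[[0,0,0],[0,0,0],[0,0,0],[0,0,0],[0,0,0],[0,0,0],[0,0,0],[0,0,0]]' --grip '[1,1,1,1,1,1,1,1]'

```text
clock: 10.23
position: [453.2, -162.5, 141.5]
ee_rot: [0.966, 0.258, -0.001, -0.0]
contact_force: [0.4, -0.4, 0.4]
gripper_width: 85.3
```

Request:
play_rows --travel '[[0,0,0],[0,0,0],[0,0,0],[0,0,0],[0,0,0],[0,0,0],[0,0,0],[0,0,0],[0,0,0],[0,0,0],[0,0,0],[0,0,0]]' --rotation '[[0,0,0],[0,0,0],[0,0,0],[0,0,0],[0,0,0],[0,0,0],[0,0,0],[0,0,0],[0,0,0],[0,0,0],[0,0,0],[0,0,0]]' --grip '[0.6,0.3,0,0,0,0,0,0,0,0,0,0]'

```text
clock: 11.23
position: [453.9, -163.1, 142.2]
ee_rot: [0.966, 0.258, 0.001, 0.0]
contact_force: [0.2, -0.8, 5.8]
gripper_width: 16.5
```

Request:
play_rows --travel '[[0,0,-0.01],[0,0,-0.02],[0,0,-0.02],[0,0,-0.02],[0,0,-0.02],[0,0,-0.02],[0,0,-0.02],[0,0,0],[0,0,0],[0,0,0]]' --rotation '[[0,0,0],[0,0,0],[0,0,0],[0,0,0],[0,0,0],[0,0,0],[0,0,0],[0,0,0],[0,0,0],[0,0,0]]' --grip '[0,0,0,0,0,0,0,0,0,0]'

```text
clock: 12.07
position: [452.3, -162.6, 270.0]
ee_rot: [0.966, 0.257, -0.001, -0.001]
contact_force: [0.2, -0.5, 0.1]
gripper_width: 16.6
```

Run:
```python
from h import *
sd=grab('scene','s5');s=cloud(sd);t=cloud(grab('top','t5'));p=sd['s']['position']
cv2.imwrite('pics/s5b.png',cv2.resize(sd['image'][60:330,120:440],(711,600)))
for n,V in(('s',s),('t',t)):
    for z in(135,145,155,165,175,185,200,215,230,240):
        P=V[(np.hypot(V[...,0]-p[0],V[...,1]-p[1])<40)&(abs(V[...,2]-z)<5)]
        if len(P)>2:print(n,z,len(P),P.mean(0).round(1),np.ptp(P,0).round(0))
    P=V[(np.hypot(V[...,0]-p[0],V[...,1]-p[1])<40)&(V[...,2]>95)];print('min z',np.percentile(P[:,2],[0,.5,1]))
    for c,lo,hi in(((356.5,285.5),50,70),((420,145.6),71,84)):
        P=V[(np.hypot(V[...,0]-c[0],V[...,1]-c[1])<60)&(V[...,2]>hi-15)&(V[...,2]<hi)]; P=P[np.hypot(P[:,0]-c[0],P[:,1]-c[1])<36]
        print('mug',len(P),cv2.minEnclosingCircle(P[:,:2].astype(np.float32)),circ(P[:,:2]))
plan(356.5,285.5,270,-60)
```

```text
s 135 14 [ 445.3 -162.8  138.2] [22. 30.  4.]
s 145 79 [ 443.6 -164.1  144.9] [24. 34. 10.]
s 155 80 [ 443.  -163.3  155. ] [25. 33. 10.]
s 165 80 [ 442.9 -163.2  165. ] [25. 32. 10.]
s 175 82 [ 443.4 -164.3  175.1] [25. 34. 10.]
s 185 91 [ 443.9 -164.   185.3] [29. 32.  9.]
s 200 33 [ 448.6 -162.2  197.6] [13. 13.  9.]
s 215 13 [ 449.8 -162.4  215.1] [3. 4. 9.]
s 230 16 [ 449.2 -162.4  230. ] [4. 4. 9.]
s 240 26 [ 447.9 -162.7  241.1] [ 8. 11.  9.]
min z [135.69061278 142.96149093 146.20610868]
mug 222 ((352.592529296875, 285.6380920410156), 32.17466354370117) (array([354.79021396, 286.40531666]), np.float64(26.43994438138779))
mug 278 ((418.33135986328125, 146.78585815429688), 33.035308837890625) (array([418.85349406, 145.73120189]), np.float64(29.367820924977735))
t 145 15 [ 442.7 -154.9  144.7] [23. 26.  9.]
t 155 18 [ 446.2 -151.8  154.7] [26. 17.  8.]
t 165 8 [ 446.1 -155.6  163.9] [20. 29.  9.]
t 175 17 [ 443.5 -153.2  174.8] [19. 23.  9.]
t 185 14 [ 440.3 -162.   185.5] [16. 33.  9.]
min z [139.78258837 147.23351466 155.58150609]
mug 110 ((353.8782653808594, 285.0081481933594), 30.53118896484375) (array([355.27912429, 285.88241965]), np.float64(26.456951519793442))
mug 116 ((418.761474609375, 143.67752075195312), 33.14178466796875) (array([419.61552526, 145.3739672 ]), np.float64(29.360529901029768))
pos [ 452.5 -162.8  270. ] yaw -60.1 j6 2.1 F [-0.2  0.1 -0.7] w 16.4 clk 12.2
shift mm [ 139.9 -436.5    0.6] n>= 16.0
turn z rad -0.003
level fix rotvec [-0.0024  0.0028  0.    ]
```

View pics/s5b.png

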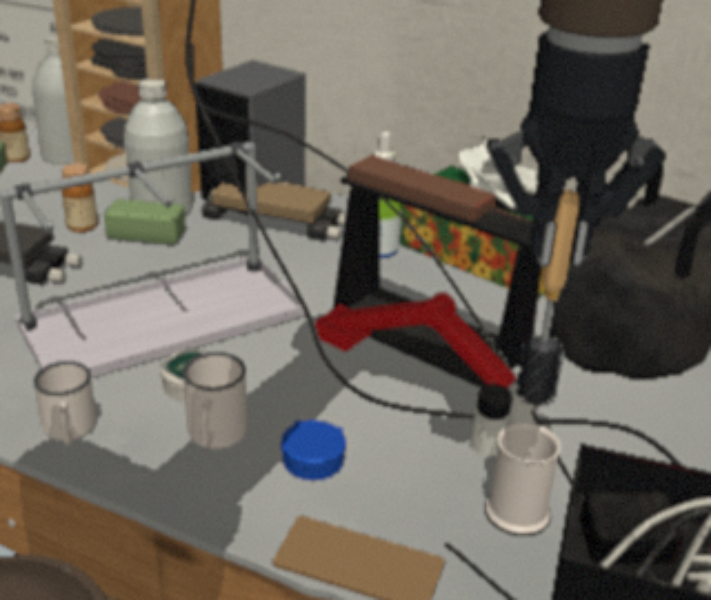

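The brush is held straight, with its head at (540,370) well above the pot. Both mugs are unmoved. Carry it to the small mug.

Request:
play_rows --travel '[[0.0077,-0.0243,0],[0.0077,-0.0243,0],[0.0077,-0.0243,0],[0.0077,-0.0243,0],[0.0077,-0.0243,0],[0.0077,-0.0243,0],[0.0077,-0.0243,0],[0.0077,-0.0243,0],[0.0077,-0.0243,0],[0.0077,-0.0243,0],[0.0077,-0.0243,0],[0.0077,-0.0243,0]]' --rotation '[[0,0,0],[0,0,0],[0,0,0],[0,0,0],[0,0,0],[0,0,0],[0,0,0],[0,0,0],[0,0,0],[0,0,0],[0,0,0],[0,0,0]]' --grip '[0,0,0,0,0,0,0,0,0,0,0,0]'

```text
clock: 13.17
position: [387.3, 136.8, 270.7]
ee_rot: [0.966, 0.258, -0.001, 0.0]
contact_force: [0.3, -1.1, -1.2]
gripper_width: 16.7
```

Request:
play_rows --travel '[[0.0077,-0.0243,0],[0.0077,-0.0243,0],[0.0077,-0.0243,0],[0.0077,-0.0243,0],[0.0077,-0.0243,0],[0.0077,-0.0243,0],[0,0,0],[0,0,0],[0,0,0],[0,0,0]]' --rotation '[[0,0,0],[0,0,0],[0,0,0],[0,0,0],[0,0,0],[0,0,0],[0,0,0],[0,0,0],[0,0,0],[0,0,0]]' --grip '[0,0,0,0,0,0,0,0,0,0]'

```text
clock: 14.0
position: [355.7, 284.5, 271.2]
ee_rot: [0.966, 0.257, -0.001, 0.0]
contact_force: [0.6, 0.3, -2.0]
gripper_width: 16.7
```

```bash
cat > look.py <<'E'
from h import *
def look(cs,br=True):
    for n in('scene','top'):
        d=grab(n,'cur_'+n);V=cloud(d);p=d['s']['position']
        if br:
            for lo,hi in((140,190),(205,230)):
                P=V[(np.hypot(V[...,0]-p[0],V[...,1]-p[1])<25)&(V[...,2]>lo+p[2]-270)&(V[...,2]<hi+p[2]-270)]
                if len(P)>3:print(n,'br',lo,len(P),P.mean(0).round(1),'rel',(P.mean(0)-p).round(1))
        for c,h in cs:
            P=V[(np.hypot(V[...,0]-c[0],V[...,1]-c[1])<80)&(V[...,2]>h-9)&(V[...,2]<h+6)]
            if len(P)<6: print('none');continue
            c1,r=circ(P[np.hypot(P[:,0]-c[0],P[:,1]-c[1])<38][:,:2])
            print(n,'mug',c,len(P),c1.round(1),round(r,1))
E
python3 - <<'E'
from look import *
look((((355.5,286),62),((419.5,145.5),78)))
plan(355.2,286,139.5,-60)
E
```

```text
scene br 140 338 [349.4 278.8 166.9] rel [  -6.3   -5.7 -104.2]
scene br 205 32 [354.1 283.4 218.9] rel [ -1.7  -1.1 -52.3]
scene mug (355.5, 286) 275 [354.4 286.2] 26.5
scene mug (419.5, 145.5) 284 [418.8 145.6] 29.5
top br 140 83 [351.  274.9 175. ] rel [ -4.8  -9.5 -96.4]
top mug (355.5, 286) 84 [354.7 285.5] 26.5
top mug (419.5, 145.5) 117 [419.6 145.3] 29.3
pos [355.9 284.5 271.6] yaw -60.2 j6 1.06 F [-0.4 -0.1 -1. ] w 16.5 clk 14.1
shift mm [  0.2  -1.7 132.1] n>= 5.0
turn z rad -0.004
level fix rotvec [ 0.0001  0.0003 -0.    ]
```

Request:
play_rows --travel '[[0,-0.0015,0.02],[0,0,0.02],[0,0,0.02],[0,0,0.02],[0,0,0.02],[0,0,0.02],[0,0,0.006],[0,0,0.003],[0,0,0],[0,0,0]]' --rotation '[[0,0,0],[0,0,0],[0,0,0],[0,0,0],[0,0,0],[0,0,0],[0,0,0],[0,0,0],[0,0,0],[0,0,0]]' --grip '[0,0,0,0,0,0,0,0,0,0]'

```text
clock: 14.93
position: [355.7, 287.2, 143.8]
ee_rot: [0.966, 0.258, 0.001, -0.001]
contact_force: [0.7, 0.5, -0.1]
gripper_width: 16.7
```

Request:
play_rows --travel '[[0,0,0.001],[0,0,0.001],[0,0,0],[0,0,0]]' --rotation '[[0,0,0],[0,0,0],[0,0,0],[0,0,0]]' --grip '[0,0,0,0]'

```text
clock: 15.27
position: [355.3, 287.0, 141.2]
ee_rot: [0.966, 0.258, 0.0, -0.0]
contact_force: [-0.2, -0.2, 1.1]
gripper_width: 16.5
```

Request:
play_rows --travel '[[0,0,0.001],[0,0,0.001],[0,0,0],[0,0,0]]' --rotation '[[0,0,0],[0,0,0],[0,0,0],[0,0,0]]' --grip '[0,0,0,0]'

```text
clock: 15.6
position: [356.0, 287.5, 141.2]
ee_rot: [0.966, 0.258, 0.002, -0.0]
contact_force: [-2.2, -1.8, 12.5]
gripper_width: 16.4
```

Request:
play_rows --travel '[[0,0,0.001],[0,0,0],[0,0,0]]' --rotation '[[0,0,0],[0,0,0],[0,0,0]]' --grip '[0,0,0]'

```text
clock: 15.85
position: [356.4, 287.8, 141.1]
ee_rot: [0.966, 0.259, 0.002, -0.001]
contact_force: [-3.4, -1.6, 17.0]
gripper_width: 16.6
```

Request:
play_rows --travel '[[0,0,-0.01],[0,0,-0.012],[0,0,-0.012],[0,0,-0.012],[0,0,0],[0,0,0],[0,0,0.012],[0,0,0.012],[0,0,0.012],[0,0,0.008],[0,0,0],[0,0,0]]' --rotation '[[0,0,0],[0,0,0],[0,0,0],[0,0,0],[0,0,0],[0,0,0],[0,0,0],[0,0,0],[0,0,0],[0,0,0],[0,0,0],[0,0,0]]' --grip '[0,0,0,0,0,0,0,0,0,0,0,0]'

```text
clock: 16.85
position: [356.0, 287.0, 141.0]
ee_rot: [0.966, 0.258, 0.001, 0.0]
contact_force: [0.4, -1.0, 11.2]
gripper_width: 16.5
```

Request:
play_rows --travel '[[0,0,0.001],[0,0,0.001],[0,0,0],[0,0,0]]' --rotation '[[0,0,0],[0,0,0],[0,0,0],[0,0,0]]' --grip '[0,0,0,0]'

```text
clock: 17.18
position: [356.7, 287.5, 140.9]
ee_rot: [0.966, 0.259, 0.002, 0.0]
contact_force: [-2.0, -2.9, 20.2]
gripper_width: 16.7
```

Request:
play_rows --travel '[[0,0,-0.014],[0,0,-0.02],[0,0,-0.02],[0,0,-0.02],[0,0,-0.03],[0,0,-0.03],[0,0,0]]' --rotation '[[0,0,0],[0,0,0],[0,0,0],[0,0,0],[0,0,0],[0,0,0],[0,0,0]]' --grip '[0,0,0,0,0,0,0]'

```text
clock: 17.77
position: [357.3, 288.8, 277.0]
ee_rot: [0.966, 0.258, 0.005, -0.003]
contact_force: [-0.1, 0.6, -0.2]
gripper_width: 16.7
```

Request:
play_rows --travel '[[-0.0026,0.0257,0],[-0.0026,0.0257,0],[-0.0026,0.0257,0],[-0.0026,0.0257,0],[-0.0026,0.0257,0],[-0.0026,0.0257,0],[0,0,0],[0,0,0],[0,0,0],[0,0,0]]' --rotation '[[0,0,0],[0,0,0],[0,0,0],[0,0,0],[0,0,0],[0,0,0],[0,0,0],[0,0,0],[0,0,0],[0,0,0]]' --grip '[0,0,0,0,0,0,0,0,0,0]'

```text
clock: 18.6
position: [418.0, 145.7, 271.3]
ee_rot: [0.966, 0.258, -0.0, 0.0]
contact_force: [0.3, -0.4, -1.2]
gripper_width: 16.4
```

Run:
```python
from look import *
look((((355.5,286),62),((419.5,145.5),78)))
plan(419.4,145.6,141,-60)
```

```text
scene br 140 337 [409.3 140.3 167.5] rel [  -8.7   -5.4 -103.8]
scene br 205 30 [414.9 144.7 219.8] rel [ -3.1  -1.  -51.5]
scene mug (355.5, 286) 272 [354.7 286.3] 26.5
scene mug (419.5, 145.5) 282 [418.9 145.7] 29.4
top br 140 59 [404.2 140.7 169.8] rel [ -13.8   -5.1 -101.6]
top mug (355.5, 286) 15 [339.8 269.6] 12.3
top mug (419.5, 145.5) 69 [419.9 145.3] 29.3
pos [418.  145.9 271.5] yaw -60.1 j6 1.39 F [ 0.3  0.3 -1.1] w 16.7 clk 18.7
shift mm [  1.1   0.9 130.5] n>= 5.0
turn z rad -0.001
level fix rotvec [-0.0001  0.0003  0.    ]
```

Request:
play_rows --travel '[[0.001,0.001,0.02],[0,0,0.02],[0,0,0.02],[0,0,0.02],[0,0,0.02],[0,0,0.02],[0,0,0.006],[0,0,0.004],[0,0,0],[0,0,0]]' --rotation '[[0,0,0],[0,0,0],[0,0,0],[0,0,0],[0,0,0],[0,0,0],[0,0,0],[0,0,0],[0,0,0],[0,0,0]]' --grip '[0,0,0,0,0,0,0,0,0,0]'

```text
clock: 19.53
position: [420.4, 145.5, 142.7]
ee_rot: [0.966, 0.258, 0.001, -0.0]
contact_force: [0.7, -0.2, -1.1]
gripper_width: 16.5
```

Request:
play_rows --travel '[[0,0,0.001],[0,0,0.001],[0,0,0.001],[0,0,0],[0,0,0]]' --rotation '[[0,0,0],[0,0,0],[0,0,0],[0,0,0],[0,0,0]]' --grip '[0,0,0,0,0]'

```text
clock: 19.95
position: [420.9, 145.4, 141.0]
ee_rot: [0.966, 0.258, 0.002, -0.0]
contact_force: [-1.3, -0.5, 8.7]
gripper_width: 16.9
```

Request:
play_rows --travel '[[0,0,0.001],[0,0,0.001],[0,0,0],[0,0,0]]' --rotation '[[0,0,0],[0,0,0],[0,0,0],[0,0,0]]' --grip '[0,0,0,0]'

```text
clock: 20.28
position: [421.8, 145.8, 140.9]
ee_rot: [0.966, 0.259, 0.003, -0.0]
contact_force: [-5.5, -0.3, 19.8]
gripper_width: 16.5
```

Request:
play_rows --travel '[[0,0,-0.012],[0,0,-0.016],[0,0,-0.016],[0,0,-0.016],[0,0,0],[0,0,0],[0,0,0.016],[0,0,0.016],[0,0,0.016],[0,0,0.01],[0,0,0],[0,0,0]]' --rotation '[[0,0,0],[0,0,0],[0,0,0],[0,0,0],[0,0,0],[0,0,0],[0,0,0],[0,0,0],[0,0,0],[0,0,0],[0,0,0],[0,0,0]]' --grip '[0,0,0,0,0,0,0,0,0,0,0,0]'

```text
clock: 21.28
position: [420.9, 145.1, 140.2]
ee_rot: [0.966, 0.258, 0.001, 0.001]
contact_force: [-2.1, -1.0, 12.0]
gripper_width: 16.5
```

Request:
play_rows --travel '[[0,0,0.001],[0,0,0.001],[0,0,0],[0,0,0]]' --rotation '[[0,0,0],[0,0,0],[0,0,0],[0,0,0]]' --grip '[0,0,0,0]'

```text
clock: 21.62
position: [421.7, 145.4, 140.1]
ee_rot: [0.966, 0.259, 0.002, 0.0]
contact_force: [-4.0, -1.8, 22.8]
gripper_width: 16.6
```

Request:
play_rows --travel '[[0,0,-0.014],[0,0,-0.02],[0,0,-0.02],[0,0,-0.02],[0,0,-0.03],[0,0,-0.03],[0,0,0],[0,0,0]]' --rotation '[[0,0,0],[0,0,0],[0,0,0],[0,0,0],[0,0,0],[0,0,0],[0,0,0],[0,0,0]]' --grip '[0,0,0,0,0,0,0,0]'

```text
clock: 22.28
position: [419.9, 145.2, 271.2]
ee_rot: [0.966, 0.258, 0.001, -0.001]
contact_force: [-0.8, -1.0, -1.4]
gripper_width: 16.9
```

Request:
play_rows --travel '[[-0.0114,0.0258,0],[-0.0114,0.0258,0],[-0.0114,0.0258,0],[-0.0114,0.0258,0],[-0.0114,0.0258,0],[-0.0114,0.0258,0],[-0.0114,0.0258,0],[-0.0114,0.0258,0],[-0.0114,0.0258,0],[-0.0114,0.0258,0],[-0.0114,0.0258,0],[0,0,0]]' --rotation '[[0,0,0],[0,0,0],[0,0,0],[0,0,0],[0,0,0],[0,0,0],[0,0,0],[0,0,0],[0,0,0],[0,0,0],[0,0,0],[0,0,0]]' --grip '[0,0,0,0,0,0,0,0,0,0,0,0]'

```text
clock: 23.28
position: [451.4, -166.9, 268.0]
ee_rot: [0.967, 0.255, -0.002, -0.001]
contact_force: [0.3, 0.5, 0.0]
gripper_width: 16.6
```

Request:
play_rows --travel '[[0,0,0],[0,0,0],[0,0,0]]' --rotation '[[0,0,0],[0,0,0],[0,0,0]]' --grip '[0,0,0]'

```text
clock: 23.53
position: [451.8, -163.1, 269.7]
ee_rot: [0.966, 0.258, -0.001, -0.0]
contact_force: [-0.1, 0.1, -0.9]
gripper_width: 16.5
```

Run:
```python
from look import *
look((((355.5,286),62),((419.5,145.5),78)))
d=pickle.load(open('pics/cur_scene.pkl','rb'));cv2.imwrite('pics/s6b.png',cv2.resize(d['image'][60:330,80:440],(800,600)))
plan(453.2,-163,142,-60)
```

```text
scene br 140 424 [ 439.2 -165.7  165.8] rel [ -12.6   -2.6 -103.9]
scene br 205 39 [ 446.9 -163.9  217.3] rel [ -4.8  -0.8 -52.4]
scene mug (355.5, 286) 271 [354.3 286.1] 26.6
scene mug (419.5, 145.5) 292 [418.6 145.6] 29.4
top br 140 80 [ 438.7 -160.1  166.7] rel [ -13.3    2.8 -103.4]
top mug (355.5, 286) 111 [354.9 285.6] 26.7
top mug (419.5, 145.5) 118 [419.7 145.3] 29.4
pos [ 452.1 -162.9  270.4] yaw -60.1 j6 2.1 F [ 0.7  0.2 -1. ] w 16.6 clk 23.6
shift mm [  1.    0.7 128.4] n>= 5.0
turn z rad -0.001
level fix rotvec [-0.0005  0.0004  0.    ]
```

View pics/s6b.png

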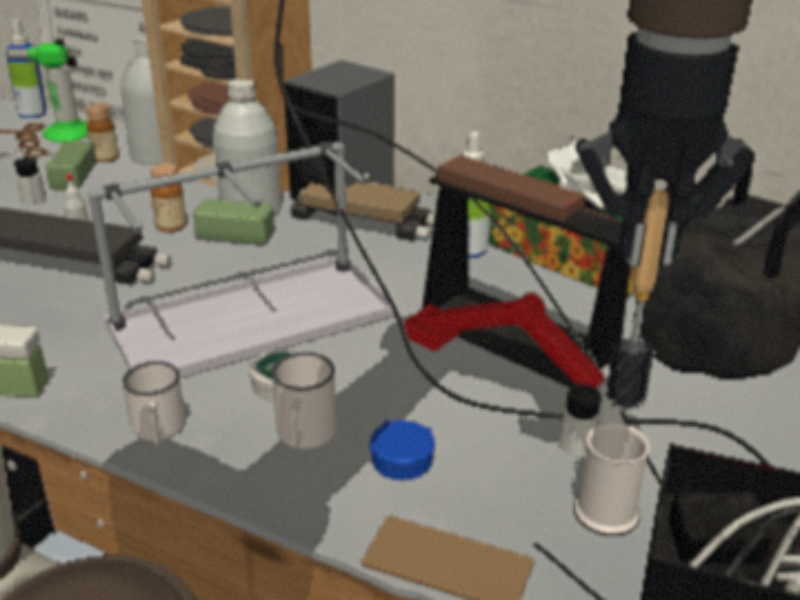

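Both mugs have been brushed and are unmoved. The head (625,375) leans about 3° to −x in the grip, so I shift +5 mm in x while lowering into the pot at (612,475).

Request:
play_rows --travel '[[0.0045,0.003,0],[0,0,0.02],[0,0,0.02],[0,0,0.02],[0,0,0.02],[0,0,0.02],[0,0,0.015],[0,0,0.01],[0,0,0],[0,0,0]]' --rotation '[[0,0,0],[0,0,0],[0,0,0],[0,0,0],[0,0,0],[0,0,0],[0,0,0],[0,0,0],[0,0,0],[0,0,0]]' --grip '[0,0,0,0,0,0,0,0,0,0]'

```text
clock: 24.47
position: [458.0, -163.8, 145.7]
ee_rot: [0.966, 0.258, -0.0, 0.0]
contact_force: [0.4, 1.4, -0.9]
gripper_width: 16.7
```

Request:
play_rows --travel '[[0,0,0.001],[0,0,0.001],[0,0,0],[0,0,0]]' --rotation '[[0,0,0],[0,0,0],[0,0,0],[0,0,0]]' --grip '[0,0,0,0]'

```text
clock: 24.8
position: [458.0, -164.1, 144.3]
ee_rot: [0.966, 0.258, 0.001, 0.0]
contact_force: [0.1, -0.5, -0.7]
gripper_width: 16.3
```

Request:
play_rows --travel '[[0,0,0.0015],[0,0,0.001],[0,0,0],[0,0,0]]' --rotation '[[0,0,0],[0,0,0],[0,0,0],[0,0,0]]' --grip '[0,0,0,0]'

```text
clock: 25.13
position: [457.8, -164.2, 141.4]
ee_rot: [0.966, 0.258, 0.0, 0.0]
contact_force: [-0.3, -0.2, 0.2]
gripper_width: 16.5
```

Request:
play_rows --travel '[[0,0,0],[0,0,0],[0,0,0],[0,0,0],[0,0,0],[0,0,0],[0,0,-0.02],[0,0,-0.03],[0,0,-0.03],[0,0,-0.03],[0,0,0],[0,0,0]]' --rotation '[[0,0,0],[0,0,0],[0,0,0],[0,0,0],[0,0,0],[0,0,0],[0,0,0],[0,0,0],[0,0,0],[0,0,0],[0,0,0],[0,0,0]]' --grip '[0.3,0.6,1,1,1,1,1,1,1,1,1,1]'

```text
clock: 26.13
position: [458.5, -164.1, 253.0]
ee_rot: [0.966, 0.258, 0.002, 0.001]
contact_force: [-0.9, -0.0, -0.8]
gripper_width: 85.3
```

Run:
```python
from look import *
look((((355.5,286),62),((419.5,145.5),78)),False)
d=grab('wrist','w7');W=wcloud(d)
for z in(125,160,195):
    P=W[(np.hypot(W[...,0]-455,W[...,1]+163)<40)&(abs(W[...,2]-z)<8)];print(z,len(P),P.mean(0).round(1))
P=W[(np.hypot(W[...,0]-455,W[...,1]+163)<40)&(W[...,2]>120)&(W[...,2]<215)];print('top',np.percentile(P[:,2],[50,99]))
plan(355,286,210,-50)
```

```text
scene mug (355.5, 286) 271 [354.6 286.3] 26.5
scene mug (419.5, 145.5) 288 [418.7 145.6] 29.6
top mug (355.5, 286) 111 [354.9 285.5] 26.7
top mug (419.5, 145.5) 121 [419.6 145.3] 29.3
125 43 [ 459.6 -161.8  129. ]
160 119 [ 459.3 -161.7  160. ]
195 516 [ 455.8 -164.   198. ]
top [189.47855718 202.24782266]
pos [ 456.8 -164.   250. ] yaw -60.1 j6 2.1 F [-0.6 -0.  -0.4] w 85.5 clk 26.3
shift mm [ 135.8 -440.9   40.5] n>= 16.0
turn z rad -0.177
level fix rotvec [-0.0017  0.002   0.    ]
```

Request:
play_rows --travel '[[0.0075,-0.0245,0],[0.0075,-0.0245,0],[0.0075,-0.0245,0],[0.0075,-0.0245,0],[0.0075,-0.0245,0],[0.0075,-0.0245,0],[0.0075,-0.0245,0],[0.0075,-0.0245,0],[0.0075,-0.0245,0],[0.0075,-0.0245,0],[0.0075,-0.0245,0],[0.0075,-0.0245,0]]' --rotation '[[0,0,0],[0,0,0],[0,0,0],[0,0,0],[0,0,0],[0,0,0],[0,0,0],[0,0,0],[0,0,0],[0,0,0],[0,0,0],[0,0,0]]' --grip '[1,1,1,1,1,1,1,1,1,1,1,1]'

```text
clock: 27.28
position: [388.2, 136.4, 250.0]
ee_rot: [0.966, 0.258, -0.001, 0.001]
contact_force: [0.5, 0.5, 0.6]
gripper_width: 85.5
```

Request:
play_rows --travel '[[0.0075,-0.0245,0],[0.0075,-0.0245,0],[0.0075,-0.0245,0],[0.0075,-0.0245,0],[0.0075,-0.0245,0],[0.0075,-0.0245,0],[0,0,0.01],[0,0,0.01],[0,0,0.01],[0,0,0.01],[0,0,0],[0,0,0]]' --rotation '[[0,0,0],[0,0,0],[0,0,0],[0,0,0],[0,0,0],[0,0,0],[0,0,-0.06],[0,0,-0.06],[0,0,-0.06],[0,0,0],[0,0,0],[0,0,0]]' --grip '[1,1,1,1,1,1,1,1,1,1,1,1]'

```text
clock: 28.28
position: [354.8, 284.9, 210.0]
ee_rot: [0.939, 0.343, -0.001, 0.001]
contact_force: [-0.1, -0.1, -0.5]
gripper_width: 85.4
```

```bash
cat > mug.py <<'E'
from h import *
def mug(c,h,hz,ro,views=('wrist','scene','top'),save=None):
    for n in views:
        d=grab(n,save and save+n);V=wcloud(d) if n=='wrist' else cloud(d)
        m=(V[...,2]>h-6)&(V[...,2]<h+6);P=V[m&(np.hypot(V[...,0]-c[0],V[...,1]-c[1])<45)]
        if len(P)<10:print(n,'none');continue
        e,r=cv2.minEnclosingCircle(P[np.hypot(P[:,0]-c[0],P[:,1]-c[1])<37][:,:2].astype(np.float32));c1,r1=circ(P[np.hypot(P[:,0]-c[0],P[:,1]-c[1])<37][:,:2])
        Q=V[(V[...,2]>hz-7)&(V[...,2]<hz+5)];q=Q[:,:2]-c1;rr=np.hypot(*q.T);q=q[(rr>ro)&(rr<65)]
        print(n,'enc',np.round(e,1),round(r,1),'fit',c1.round(1),r1.round(1),'hdl',len(q),np.degrees(np.arctan2(*q.mean(0)[::-1])).round(1) if len(q) else '',np.hypot(*q.T).max().round(1) if len(q) else '')
E
python3 - <<'E'
from mug import *
mug((355,286),62,50,36);
d=grab('wrist');cv2.imwrite('pics/w8b.png',cv2.resize(d['image'],(640,480)))
plan(355,286,28,-50)
E
```

```text
wrist enc [356.4 288.7] 28.6 fit [356.9 288.9] 26.4 hdl 73 -139.9 53.0
scene enc [355.3 287. ] 30.5 fit [354.7 286.4] 26.4 hdl 28 -140.2 54.5
top enc [351.5 281.6] 29.9 fit [354.8 285.3] 26.0 hdl 12 -139.8 52.0
pos [355.4 285.7 211.7] yaw -49.8 j6 1.24 F [0.2 0.3 0.1] w 85.6 clk 28.5
shift mm [ -0.3  -0.4 183.7] n>= 7.0
turn z rad 0.003
level fix rotvec [-0.0002 -0.0009 -0.    ]
```

View pics/w8b.png

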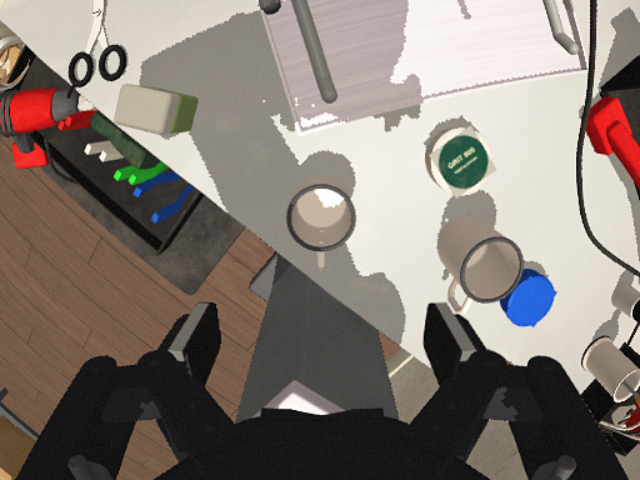

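Wrist view: the small mug's rim is at (320,217) with its handle pointing straight down the picture, so the jaws lie across the handle direction. Descend, grip, lift.

Request:
play_rows --travel '[[0.001,-0.001,0.02],[0,0,0.02],[0,0,0.02],[0,0,0.02],[0,0,0.02],[0,0,0.02],[0,0,0.02],[0,0,0.02],[0,0,0.015],[0,0,0.008],[0,0,0],[0,0,0]]' --rotation '[[0,0,0],[0,0,0],[0,0,0],[0,0,0],[0,0,0],[0,0,0],[0,0,0],[0,0,0],[0,0,0],[0,0,0],[0,0,0],[0,0,0]]' --grip '[1,1,1,1,1,1,1,1,1,1,1,1]'

```text
clock: 29.48
position: [355.6, 287.3, 28.6]
ee_rot: [0.939, 0.344, 0.0, -0.0]
contact_force: [0.4, -0.5, 0.8]
gripper_width: 85.4
```

Request:
play_rows --travel '[[0,0,0],[0,0,0],[0,0,0],[0,0,0],[0,0,0],[0,0,0],[0,0,0],[0,0,0],[0,0,0]]' --rotation '[[0,0,0],[0,0,0],[0,0,0],[0,0,0],[0,0,0],[0,0,0],[0,0,0],[0,0,0],[0,0,0]]' --grip '[0.7,0.5,0.4,0.4,0.4,0.4,0.4,0.4,0.4]'

```text
clock: 30.23
position: [355.8, 287.6, 29.7]
ee_rot: [0.939, 0.344, 0.001, -0.001]
contact_force: [-1.5, -0.7, 6.2]
gripper_width: 55.6
```

Request:
play_rows --travel '[[0,0,-0.01],[0,0,-0.02],[0,0,-0.02],[0,0,-0.02],[0,0,0],[0,0,0]]' --rotation '[[0,0,0],[0,0,0],[0,0,0],[0,0,0],[0,0,0],[0,0,0]]' --grip '[0.4,0.4,0.4,0.4,0.4,0.4]'

```text
clock: 30.73
position: [355.5, 287.5, 99.4]
ee_rot: [0.939, 0.343, 0.001, -0.001]
contact_force: [0.7, -0.3, -2.1]
gripper_width: 54.9
```

Run:
```python
from h import *
plan(355,286,28,-50)
d=grab('scene','s9');V=cloud(d);P=V[(np.hypot(V[...,0]-356,V[...,1]-287)<60)&(V[...,2]>30)&(V[...,2]<150)]
print(np.percentile(P[:,2],[0,1,2,5]))
```

```text
pos [355.5 287.5  99.4] yaw -49.8 j6 1.24 F [ 0.7 -0.3 -2.1] w 54.9 clk 30.7
shift mm [-1.6  0.9 71.4] n>= 3.0
turn z rad 0.003
level fix rotvec [-0.0014 -0.0033 -0.    ]
[72.41466459 74.93591707 77.11654932 81.25458906]
```

Lifted with the jaws at 55 mm and the underside at TCP−29. Raise, turn the handle to rack +y, and go in front of the left hook.

Request:
play_rows --travel '[[0,0,-0.02],[0,0,-0.02],[0,0,-0.02],[0,0,-0.02],[0,0,-0.003],[0,0,0]]' --rotation '[[0,0,0],[0,0,0],[0,0,0],[0,0,0],[0,0,0],[0,0,0]]' --grip '[0.4,0.4,0.4,0.4,0.4,0.4]'

```text
clock: 31.28
position: [355.2, 287.1, 181.1]
ee_rot: [0.939, 0.343, 0.0, -0.0]
contact_force: [-0.1, 0.4, -2.5]
gripper_width: 55.2
```

Request:
play_rows --travel '[[0,0,0],[0,0,0],[0,0,0],[0,0,0],[0,0,0],[0,0,0],[0,0,0],[0,0,0],[0,0,0],[0,0,0],[0,0,0],[0,0,0]]' --rotation '[[0,0,0.107],[0,0,0.107],[0,0,0.107],[0,0,0.107],[0,0,0.107],[0,0,0.107],[0,0,0.107],[0,0,0.107],[0,0,0.107],[0,0,0.107],[0,0,0.107],[0,0,0.107]]' --grip '[0.4,0.4,0.4,0.4,0.4,0.4,0.4,0.4,0.4,0.4,0.4,0.4]'

```text
clock: 32.28
position: [354.3, 285.8, 178.7]
ee_rot: [0.957, -0.29, -0.001, 0.002]
contact_force: [-0.2, -0.5, -1.4]
gripper_width: 55.0
```

Request:
play_rows --travel '[[0,0,0],[0.011,-0.01,0],[0.011,-0.01,0],[0.011,-0.01,0],[0.011,-0.01,0],[0.011,-0.01,0],[0.011,-0.01,0],[0,0,0],[0,0,0],[0,0,0]]' --rotation '[[0,0,0],[0,0,0],[0,0,0],[0,0,0],[0,0,0],[0,0,0],[0,0,0],[0,0,0],[0,0,0],[0,0,0]]' --grip '[0.4,0.4,0.4,0.4,0.4,0.4,0.4,0.4,0.4,0.4]'

```text
clock: 33.12
position: [442.5, 300.0, 179.9]
ee_rot: [0.958, -0.287, -0.001, 0.001]
contact_force: [0.5, -0.4, -2.1]
gripper_width: 54.9
```

```bash
cat > rk.py <<'E'
from h import *
MID=np.array([595,362.4]);YD=np.array([-.835,.5502]);XD=np.array([.5502,.835])
def inrack(V):
    q=V[...,:2]-MID;return np.stack([q@XD,q@YD,V[...,2]],-1)
def report(tag,hooky,off,save=None):
    for n in('wrist','scene','top'):
        d=grab(n,save and save+n);V=inrack(wcloud(d) if n=='wrist' else cloud(d))
        p=inrack(np.array(d['s']['position']));
        m=(abs(V[...,1]-hooky)<13)&(V[...,0]<-15)&(V[...,0]>-118)&(abs(V[...,2]-182)<13);P=V[m]
        if len(P)>5:
            tip=P[P[:,0]<-102];sh=P[P[:,0]>-98]
            print(n,'hook',len(P),'y',np.median(P[:,1]).round(1),'z med/max',np.percentile(P[:,2],[50,98]).round(1),'tip x',P[:,0].min().round(1),'tip y',np.median(tip[:,1]).round(1) if len(tip) else '')
        # handle points around the expected top bar
        q=V-p;m=(abs(q[...,0])<14)&(q[...,1]>30)&(q[...,1]<65)&(q[...,2]>-45)&(q[...,2]<45);P=q[m]
        if len(P)>5:print(n,'handle rel TCP',len(P),np.percentile(P,[2,50,98],0).round(1).tolist())
    print(tag,'tcp in rack',p.round(1))
E
python3 - <<'E'
from rk import *
report('pre',130,0,'pre_')
plan(443.8,300.3,182,-123.3)
d=pickle.load(open('pics/pre_wrist.pkl','rb'))['image'];e=pickle.load(open('pics/pre_scene.pkl','rb'))['image'][100:290,100:330]
cv2.imwrite('pics/pre.png',np.hstack([cv2.resize(d,(480,360)),cv2.resize(e,(320,360))]))
E
```

```text
wrist hook 261 y 127.6 z med/max [183. 192.] tip x -108.2 tip y 129.0
wrist handle rel TCP 44 [[-1.3, 37.9, 21.3], [2.0, 40.4, 23.1], [5.3, 42.0, 24.5]]
scene hook 47 y 130.3 z med/max [183.8 185. ] tip x -109.5 tip y 129.9
scene handle rel TCP 97 [[-4.6, 31.5, -16.4], [-1.5, 46.9, 5.4], [2.2, 54.1, 24.4]]
top handle rel TCP 58 [[-3.5, 30.6, -15.7], [-1.3, 41.8, 15.6], [2.6, 53.0, 25.2]]
pre tcp in rack [-135.7   93.2  180.7]
pos [442.6 300.5 181. ] yaw -123.3 j6 0.09 F [-0.4  0.3 -1.9] w 55.6 clk 33.3
shift mm [ 1.1 -0.5 -1. ] n>= 1.0
turn z rad -0.001
level fix rotvec [ 0.0007  0.0003 -0.    ]
```

View pics/pre.png

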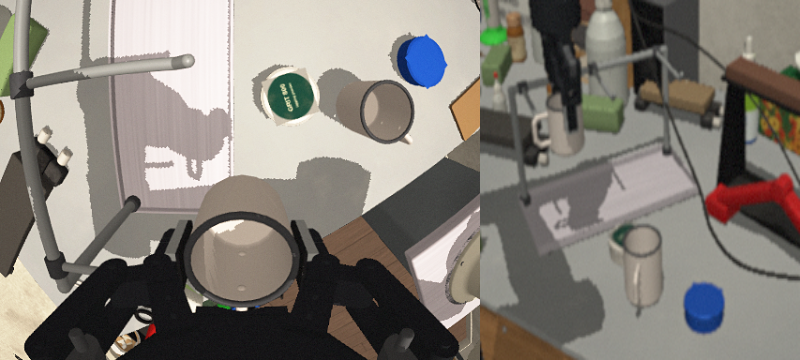

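The mug is held level in front of the left hook. In the wrist part its rim is at (242,258) and the left hook's rod at (95,235). The handle measures out to 54 mm, with its top bar 25 above the TCP, so the loop lines up to about 1.5 mm. Insert.

Request:
play_rows --travel '[[0.0015,0,-0.001],[0,-0.007,0],[0,-0.007,0],[0,-0.007,0],[0,-0.007,0],[0,0,0],[0,0,0]]' --rotation '[[0,0,0],[0,0,0],[0,0,0],[0,0,0],[0,0,0],[0,0,0],[0,0,0]]' --grip '[0.4,0.4,0.4,0.4,0.4,0.4,0.4]'

```text
clock: 33.85
position: [460.2, 323.7, 181.8]
ee_rot: [0.958, -0.287, -0.0, 0.0]
contact_force: [0.5, -0.2, -0.8]
gripper_width: 54.8
```

Request:
play_rows --travel '[[0,-0.01,0],[0,-0.01,0],[0,-0.01,0],[0,0,0],[0,0,0],[0,0,0]]' --rotation '[[0,0,0],[0,0,0],[0,0,0],[0,0,0],[0,0,0],[0,0,0]]' --grip '[0.4,0.4,0.4,0.4,0.4,0.4]'

```text
clock: 34.35
position: [476.4, 348.2, 181.9]
ee_rot: [0.958, -0.287, -0.0, 0.0]
contact_force: [-0.3, -0.6, -1.9]
gripper_width: 55.2
```

Run:
```python
from rk import *
report('in',130,0,'in_')
d=pickle.load(open('pics/in_wrist.pkl','rb'))['image'];e=pickle.load(open('pics/in_scene.pkl','rb'))['image'][100:220,100:250]
cv2.imwrite('pics/in.png',np.hstack([cv2.resize(d,(400,360)),cv2.resize(e,(400,360))]))
```

```text
wrist hook 340 y 117.4 z med/max [188.1 194.5] tip x -110.9 tip y 127.8
wrist handle rel TCP 44 [[-1.3, 38.5, 20.5], [2.0, 40.4, 23.2], [5.3, 42.7, 24.2]]
scene hook 104 y 130.6 z med/max [183.4 193.9] tip x -114.4 tip y 130.7
scene handle rel TCP 104 [[-10.3, 31.6, -16.2], [-2.0, 45.0, 3.9], [8.5, 54.0, 24.6]]
top hook 99 y 129.6 z med/max [182.1 191.7] tip x -113.1 tip y 129.0
top handle rel TCP 78 [[-11.5, 30.9, -16.1], [-1.7, 40.0, 2.4], [11.7, 52.7, 24.9]]
in tcp in rack [-77.3  91.2 182.1]
```

View pics/in.png

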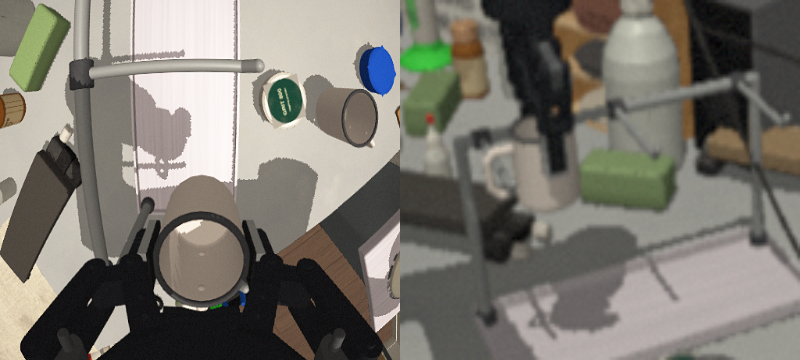

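No contact on insertion; in the scene part the hook shows inside the handle loop at (495,165). Lower onto the hook.

Request:
play_rows --travel '[[0,0,0.005],[0,0,0.005],[0,0,0.003],[0,0,0],[0,0,0],[0,0,0]]' --rotation '[[0,0,0],[0,0,0],[0,0,0],[0,0,0],[0,0,0],[0,0,0]]' --grip '[0.4,0.4,0.4,0.4,0.4,0.4]'

```text
clock: 35.0
position: [476.6, 348.4, 169.2]
ee_rot: [0.958, -0.287, 0.0, -0.0]
contact_force: [-0.2, -0.1, -1.3]
gripper_width: 55.5
```

Request:
play_rows --travel '[[0,0,0.001],[0,0,0.001],[0,0,0],[0,0,0]]' --rotation '[[0,0,0],[0,0,0],[0,0,0],[0,0,0]]' --grip '[0.4,0.4,0.4,0.4]'

```text
clock: 35.33
position: [476.5, 348.3, 167.2]
ee_rot: [0.958, -0.287, -0.0, 0.0]
contact_force: [-1.2, 0.8, -1.7]
gripper_width: 54.9
```

Request:
play_rows --travel '[[0,0,0.001],[0,0,0.001],[0,0,0],[0,0,0]]' --rotation '[[0,0,0],[0,0,0],[0,0,0],[0,0,0]]' --grip '[0.4,0.4,0.4,0.4]'

```text
clock: 35.67
position: [476.8, 348.5, 165.9]
ee_rot: [0.958, -0.287, 0.0, -0.0]
contact_force: [-1.3, -0.2, 2.1]
gripper_width: 55.1
```

Request:
play_rows --travel '[[0,0,0],[0,0,0],[0,0,0],[0,0,0],[0,0,0],[0,0,0],[0,0,0],[0,0,0],[0,0,0],[0,0,0],[0,0,0],[0,0,0]]' --rotation '[[0,0,0],[0,0,0],[0,0,0],[0,0,0],[0,0,0],[0,0,0],[0,0,0],[0,0,0],[0,0,0],[0,0,0],[0,0,0],[0,0,0]]' --grip '[0.7,0.72,0.75,0.8,0.85,0.9,0.9,0.9,0.9,0.9,0.9,0.9]'

```text
clock: 36.67
position: [476.5, 348.3, 165.2]
ee_rot: [0.958, -0.287, -0.0, 0.0]
contact_force: [0.3, 0.8, -0.2]
gripper_width: 77.0
```

Request:
play_rows --travel '[[0,0,0],[0,0,0],[0,0,0],[0,0,-0.01],[0,0,-0.015],[0,0,-0.02],[0,0,-0.02],[0,0,-0.02],[0,0,0],[0,0,0],[0,0,0]]' --rotation '[[0,0,0],[0,0,0],[0,0,0],[0,0,0],[0,0,0],[0,0,0],[0,0,0],[0,0,0],[0,0,0],[0,0,0],[0,0,0]]' --grip '[0.9,0.9,0.9,0.9,0.9,0.9,0.9,0.9,0.9,0.9,0.9]'

```text
clock: 37.58
position: [476.2, 348.1, 250.0]
ee_rot: [0.958, -0.287, -0.0, 0.0]
contact_force: [0.3, -0.8, -0.7]
gripper_width: 76.9
```

Run:
```python
from mug import *
mug((419.5,145.5),78,64,39)
e=grab('scene')['image'][80:280,90:340]
cv2.imwrite('pics/hung1.png',cv2.resize(e,(750,600)))
plan(419.5,145.5,255,-69)
```

```text
wrist enc [421.1 148. ] 31.8 fit [421.2 148.6] 29.2 hdl 46 -160.0 55.1
scene enc [419.2 145.5] 32.6 fit [418.9 145.6] 29.5 hdl 25 -159.3 53.7
top enc [419.6 145.3] 31.2 fit [419.8 145.3] 29.3 hdl 19 -159.2 55.7
pos [476.2 348.  249.2] yaw -123.4 j6 0.08 F [-0.2 -0.2 -0.2] w 76.9 clk 37.8
shift mm [ 64.1 200.3  -5.4] n>= 8.0
turn z rad -0.949
level fix rotvec [ 0.0021  0.0003 -0.    ]
```

View pics/hung1.png

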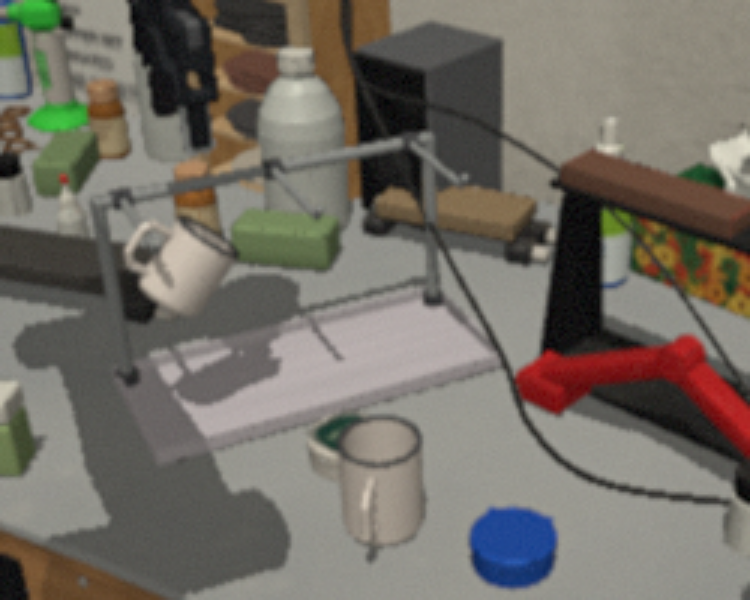

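The small mug hangs by its handle on the left hook, at (185,260) in the crop with its handle up at (150,245). Now the medium mug at (382,480).

Request:
play_rows --travel '[[0.008,0.0248,0],[0.008,0.0248,0],[0.008,0.0248,0],[0.008,0.0248,0],[0.008,0.0248,0],[0.008,0.0248,0],[0.008,0.0248,0],[0.008,0.0248,0],[0,0,0]]' --rotation '[[0,0,0],[0,0,0],[0,0,0],[0,0,0],[0,0,0],[0,0,0],[0,0,0],[0,0,0],[0,0,0]]' --grip '[1,1,1,1,1,1,1,1,1]'

```text
clock: 38.53
position: [418.8, 144.1, 249.9]
ee_rot: [0.957, -0.289, -0.001, 0.001]
contact_force: [-0.8, -0.8, 0.1]
gripper_width: 85.4
```

Request:
play_rows --travel '[[0,0,0.01],[0,0,0.01],[0,0,0.01],[0,0,0.01],[0,0,0.01],[0,0,0.01],[0,0,0.01],[0,0,0.01],[0,0,0],[0,0,0],[0,0,0]]' --rotation '[[0,0,-0.105],[0,0,-0.105],[0,0,-0.105],[0,0,-0.105],[0,0,-0.105],[0,0,-0.105],[0,0,-0.105],[0,0,-0.105],[0,0,-0.105],[0,0,0],[0,0,0]]' --grip '[1,1,1,1,1,1,1,1,1,1,1]'

```text
clock: 39.45
position: [421.0, 147.7, 170.0]
ee_rot: [0.984, 0.179, -0.0, 0.0]
contact_force: [0.6, 0.4, -0.8]
gripper_width: 85.4
```

Run:
```python
from mug import *
mug((419.5,145.5),78,64,39)
plan(420.2,147,44,-69.4)
```

```text
wrist enc [420.7 147.1] 31.6 fit [421.4 147.5] 29.3 hdl 98 -159.0 55.6
scene enc [418.4 146.1] 32.3 fit [418.9 145.5] 29.4 hdl 31 -159.0 55.9
top enc [416.9 143.4] 30.6 fit [419.6 145.2] 29.1 hdl 17 -159.4 55.6
pos [421.  147.7 170.5] yaw -69.3 j6 1.23 F [-0.8 -1.1  0.8] w 85.4 clk 39.6
shift mm [ -1.1   0.4 126.5] n>= 5.0
turn z rad 0.001
level fix rotvec [-0.0002 -0.0006 -0.    ]
```

Request:
play_rows --travel '[[-0.001,0.0005,0.02],[0,0,0.02],[0,0,0.02],[0,0,0.02],[0,0,0.02],[0,0,0.016],[0,0,0.01],[0,0,0],[0,0,0]]' --rotation '[[0,0,0],[0,0,0],[0,0,0],[0,0,0],[0,0,0],[0,0,0],[0,0,0],[0,0,0],[0,0,0]]' --grip '[1,1,1,1,1,1,1,1,1]'

```text
clock: 40.35
position: [420.2, 146.7, 44.2]
ee_rot: [0.984, 0.18, -0.0, 0.0]
contact_force: [0.7, 0.4, 0.8]
gripper_width: 85.0
```

Request:
play_rows --travel '[[0,0,0],[0,0,0],[0,0,0],[0,0,0],[0,0,0],[0,0,0],[0,0,0],[0,0,0],[0,0,0]]' --rotation '[[0,0,0],[0,0,0],[0,0,0],[0,0,0],[0,0,0],[0,0,0],[0,0,0],[0,0,0],[0,0,0]]' --grip '[0.8,0.6,0.45,0.45,0.45,0.45,0.45,0.45,0.45]'

```text
clock: 41.1
position: [420.9, 147.1, 45.8]
ee_rot: [0.984, 0.18, 0.001, -0.001]
contact_force: [-1.0, -0.6, 4.7]
gripper_width: 61.1
```

Request:
play_rows --travel '[[0,0,-0.01],[0,0,-0.02],[0,0,-0.02],[0,0,-0.02],[0,0,-0.02],[0,0,-0.02],[0,0,-0.02],[0,0,-0.01],[0,0,0],[0,0,0]]' --rotation '[[0,0,0],[0,0,0],[0,0,0],[0,0,0],[0,0,0],[0,0,0],[0,0,0],[0,0,0],[0,0,0],[0,0,0]]' --grip '[0.45,0.45,0.45,0.45,0.45,0.45,0.45,0.45,0.45,0.45]'

```text
clock: 41.93
position: [419.8, 146.7, 184.7]
ee_rot: [0.984, 0.18, 0.001, -0.001]
contact_force: [-0.9, -0.6, -3.0]
gripper_width: 61.0
```

Run:
```python
from h import *
plan(500,232,186,-123.3)
```

```text
pos [419.8 146.7 184.7] yaw -69.3 j6 1.23 F [-0.9 -0.6 -3. ] w 61.0 clk 41.9
shift mm [105.2 -51.4  -1.1] n>= 4.0
turn z rad 0.943
level fix rotvec [-0.0011 -0.0015 -0.    ]
```

Request:
play_rows --travel '[[0,0,-0.001],[0,0,-0.001],[0,0,0],[0,0,0],[0,0,0],[0,0,0],[0,0,0],[0,0,0],[0,0,0],[0,0,0],[0,0,0]]' --rotation '[[0,0,0.105],[0,0,0.105],[0,0,0.105],[0,0,0.105],[0,0,0.105],[0,0,0.105],[0,0,0.105],[0,0,0.105],[0,0,0.105],[0,0,0],[0,0,0]]' --grip '[0.45,0.45,0.45,0.45,0.45,0.45,0.45,0.45,0.45,0.45,0.45]'

```text
clock: 42.85
position: [419.4, 146.2, 185.2]
ee_rot: [0.958, -0.286, -0.001, 0.001]
contact_force: [0.3, -0.3, -1.4]
gripper_width: 61.6
```

Request:
play_rows --travel '[[0.0098,-0.0202,0],[0.0098,-0.0202,0],[0.0098,-0.0202,0],[0.0098,-0.0202,0],[0.0098,-0.0202,0],[0.0098,-0.0202,0],[0.0098,-0.0202,0],[0,0,0],[0,0,0],[0,0,0]]' --rotation '[[0,0,0],[0,0,0],[0,0,0],[0,0,0],[0,0,0],[0,0,0],[0,0,0],[0,0,0],[0,0,0],[0,0,0]]' --grip '[0.45,0.45,0.45,0.45,0.45,0.45,0.45,0.45,0.45,0.45]'

```text
clock: 43.68
position: [554.3, 226.5, 185.2]
ee_rot: [0.958, -0.287, -0.001, 0.001]
contact_force: [0.3, 0.4, -1.3]
gripper_width: 61.2
```

Run:
```python
from rk import *
report('pre',0,0,'pre2_')
plan(554.9,227.1,186.5,-123.4)
```

```text
wrist hook 116 y -3.1 z med/max [182.7 184.4] tip x -95.8 tip y 
wrist handle rel TCP 81 [[-2.3, 30.0, -36.6], [1.5, 30.2, 1.5], [5.7, 30.8, 34.3]]
scene hook 49 y 0.8 z med/max [183.4 186.1] tip x -112.6 tip y -1.0
scene handle rel TCP 191 [[-11.9, 30.1, -35.8], [-2.4, 33.3, 1.4], [8.8, 58.0, 33.8]]
top hook 53 y -0.5 z med/max [182.9 191.2] tip x -114.1 tip y -0.1
top handle rel TCP 93 [[-10.8, 30.2, -32.0], [-2.1, 39.2, 11.9], [4.2, 56.7, 35.2]]
pre tcp in rack [-136.   -40.8  186. ]
pos [554.4 226.5 186.3] yaw -123.4 j6 0.33 F [-0.1  1.2 -0.2] w 61.3 clk 43.8
shift mm [ 0.1 -0.8 -0.2] n>= 1.0
turn z rad 0.001
level fix rotvec [ 0.0004  0.0002 -0.    ]
```

Request:
play_rows --travel '[[0,-0.007,0],[0,-0.007,0],[0,-0.007,0],[0,-0.007,0],[0,0,0],[0,0,0]]' --rotation '[[0,0,0],[0,0,0],[0,0,0],[0,0,0],[0,0,0],[0,0,0]]' --grip '[0.45,0.45,0.45,0.45,0.45,0.45]'

```text
clock: 44.33
position: [570.6, 250.8, 185.8]
ee_rot: [0.958, -0.287, -0.0, 0.0]
contact_force: [-0.0, -0.0, -0.8]
gripper_width: 61.4
```

Request:
play_rows --travel '[[0,-0.01,0],[0,-0.01,0],[0,-0.01,0],[0,0,0],[0,0,0],[0,0,0]]' --rotation '[[0,0,0],[0,0,0],[0,0,0],[0,0,0],[0,0,0],[0,0,0]]' --grip '[0.45,0.45,0.45,0.45,0.45,0.45]'

```text
clock: 44.83
position: [586.9, 275.4, 185.9]
ee_rot: [0.958, -0.287, -0.0, 0.0]
contact_force: [0.1, 0.0, -0.9]
gripper_width: 61.0
```

Run:
```python
from rk import *
report('in',0,0,'in2_')
d=pickle.load(open('pics/in2_top.pkl','rb'))['image'][120:260,90:280];e=pickle.load(open('pics/in2_scene.pkl','rb'))['image'][90:220,100:250]
cv2.imwrite('pics/in2.png',np.hstack([cv2.resize(d,(400,360)),cv2.resize(e,(400,360))]))
```

```text
wrist hook 717 y -12.2 z med/max [183.3 194.4] tip x -112.0 tip y -1.0
wrist handle rel TCP 65 [[-2.8, 30.0, -37.6], [1.4, 30.2, 7.3], [7.5, 31.1, 34.2]]
scene hook 94 y -0.5 z med/max [184.  194.2] tip x -114.3 tip y 1.0
scene handle rel TCP 178 [[-12.0, 30.2, -35.2], [-2.4, 38.7, -0.1], [8.4, 57.4, 34.8]]
top hook 119 y -0.8 z med/max [182.5 192.3] tip x -114.4 tip y 0.0
top handle rel TCP 105 [[-11.7, 30.5, -29.5], [-2.5, 39.9, 1.6], [10.7, 56.8, 33.3]]
in tcp in rack [-77.4 -41.2 186.2]
```

View pics/in2.png

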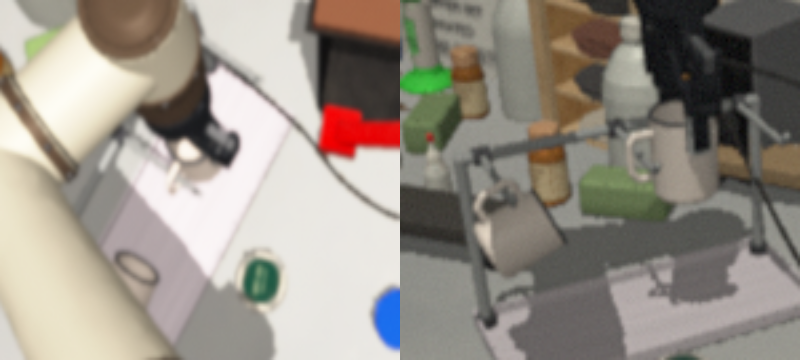

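The hook is inside the medium mug's loop: handle at (640,155) in the scene part, no contact. The small mug still hangs on the left hook at (515,235). Lower.

Request:
play_rows --travel '[[0,0,0.005],[0,0,0.005],[0,0,0.005],[0,0,0],[0,0,0],[0,0,0]]' --rotation '[[0,0,0],[0,0,0],[0,0,0],[0,0,0],[0,0,0],[0,0,0]]' --grip '[0.45,0.45,0.45,0.45,0.45,0.45]'

```text
clock: 45.48
position: [587.1, 275.3, 171.2]
ee_rot: [0.958, -0.287, 0.0, 0.0]
contact_force: [0.1, -0.5, -1.4]
gripper_width: 61.4
```

Request:
play_rows --travel '[[0,0,0.001],[0,0,0.001],[0,0,0],[0,0,0]]' --rotation '[[0,0,0],[0,0,0],[0,0,0],[0,0,0]]' --grip '[0.45,0.45,0.45,0.45]'

```text
clock: 45.82
position: [587.1, 275.4, 169.2]
ee_rot: [0.958, -0.287, 0.0, -0.0]
contact_force: [0.2, -0.9, -1.3]
gripper_width: 61.2
```

Request:
play_rows --travel '[[0,0,0.001],[0,0,0],[0,0,0]]' --rotation '[[0,0,0],[0,0,0],[0,0,0]]' --grip '[0.45,0.45,0.45]'

```text
clock: 46.07
position: [587.2, 275.4, 168.4]
ee_rot: [0.958, -0.287, 0.0, -0.0]
contact_force: [-0.5, -0.9, -1.0]
gripper_width: 61.3
```

Nearly touching the hook, so release gently, let it swing, and retreat up.

Request:
play_rows --travel '[[0,0,0.001],[0,0,0],[0,0,0],[0,0,0],[0,0,0],[0,0,0],[0,0,0],[0,0,0],[0,0,0],[0,0,0],[0,0,0],[0,0,0]]' --rotation '[[0,0,0],[0,0,0],[0,0,0],[0,0,0],[0,0,0],[0,0,0],[0,0,0],[0,0,0],[0,0,0],[0,0,0],[0,0,0],[0,0,0]]' --grip '[0.45,0.45,0.75,0.78,0.81,0.85,0.9,0.93,0.93,0.93,0.93,0.93]'

```text
clock: 47.07
position: [587.1, 275.4, 167.2]
ee_rot: [0.958, -0.287, 0.0, 0.0]
contact_force: [-0.1, -0.0, 0.5]
gripper_width: 79.1
```

Request:
play_rows --travel '[[0,0,0],[0,0,0],[0,0,0],[0,0,-0.01],[0,0,-0.015],[0,0,-0.02],[0,0,-0.03],[0,0,-0.03],[0,0,-0.03],[0,0,0],[0,0,0],[0,0,0]]' --rotation '[[0,0,0],[0,0,0],[0,0,0],[0,0,0],[0,0,0],[0,0,0],[0,0,0],[0,0,0],[0,0,0],[0,0,0],[0,0,0],[0,0,0]]' --grip '[0.93,0.93,0.93,0.93,0.93,0.93,0.93,0.93,0.93,0.93,0.93,0.93]'

```text
clock: 48.07
position: [586.7, 275.3, 302.4]
ee_rot: [0.958, -0.287, -0.0, -0.0]
contact_force: [-0.2, 0.7, -0.0]
gripper_width: 79.4
```

Request:
play_rows --travel '[[0.01,0.03,0],[0.01,0.03,0],[0.01,0.03,0],[0.01,0.03,0],[0.01,0.03,0],[0.01,0.03,0],[0,0,0],[0,0,0],[0,0,0],[0,0,0],[0,0,0],[0,0,0]]' --rotation '[[0,0,0],[0,0,0],[0,0,0],[0,0,0],[0,0,0],[0,0,0],[0,0,0],[0,0,0],[0,0,0],[0,0,0],[0,0,0],[0,0,0]]' --grip '[0.93,0.93,0.93,0.93,0.93,0.93,0.93,0.93,0.93,0.93,0.93,0.93]'

```text
clock: 49.07
position: [538.2, 92.9, 301.7]
ee_rot: [0.958, -0.287, -0.0, 0.0]
contact_force: [0.3, 0.0, -0.6]
gripper_width: 79.2
```

Run:
```python
from h import *
d=grab('scene','fin');W=cloud(d)
for n,c,lo in(('tin',(475,217),20),('brush',(453,-163),190),('blue',(431,38),20)):
    P=W[(np.hypot(W[...,0]-c[0],W[...,1]-c[1])<45)&(W[...,2]>lo)&(W[...,2]<lo+20)];print(n,len(P),P.mean(0).round(1))
plan(475,215,270)
cv2.imwrite('pics/finb.png',cv2.resize(d['image'][80:330,80:410],(792,600)))
```

```text
tin 379 [470.7 213.3  26.8]
brush 76 [ 447.9 -166.8  197.6]
blue 504 [423.9  36.6  26.8]
pos [538.2  92.8 301.8] yaw -123.3 j6 0.52 F [0.  1.1 0.5] w 79.5 clk 49.1
shift mm [-120.   -67.4   31.8] n>= 5.0
```

View pics/finb.png

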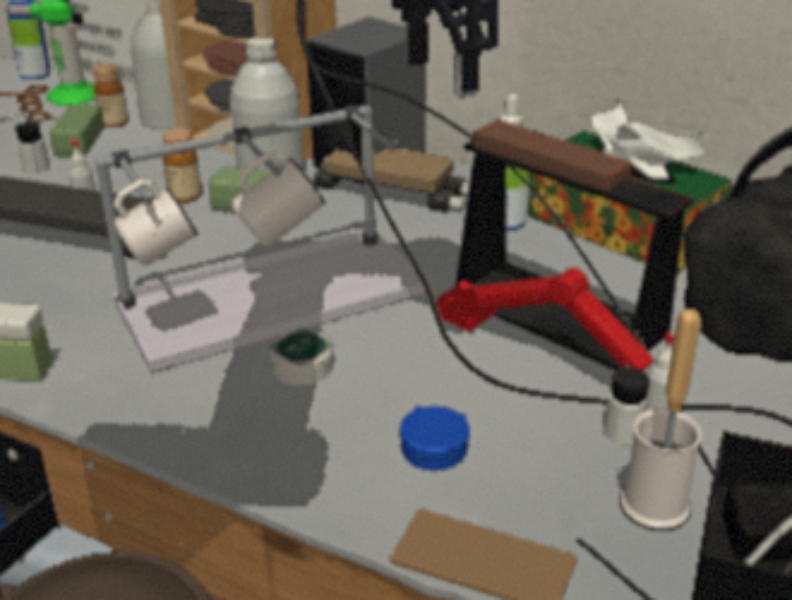

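Both mugs hang on their hooks, at (152,225) and (280,200). The tin stands at (303,357), the brush is in its pot at (665,440), and the blue lid is untouched. Let things settle, check for motion, and hand in.

Request:
play_rows --travel '[[0,0,0],[0,0,0],[0,0,0],[0,0,0],[0,0,0],[0,0,0],[0,0,0],[0,0,0],[0,0,0],[0,0,0],[0,0,0],[0,0,0]]' --rotation '[[0,0,0],[0,0,0],[0,0,0],[0,0,0],[0,0,0],[0,0,0],[0,0,0],[0,0,0],[0,0,0],[0,0,0],[0,0,0],[0,0,0]]' --grip '[0.93,0.93,0.93,0.93,0.93,0.93,0.93,0.93,0.93,0.93,0.93,0.93]'

```text
clock: 50.12
position: [538.1, 92.0, 302.2]
ee_rot: [0.958, -0.287, 0.0, 0.0]
contact_force: [0.0, 0.1, 0.2]
gripper_width: 79.2
```

Request:
play_rows --travel '[[0,0,0],[0,0,0],[0,0,0],[0,0,0],[0,0,0],[0,0,0],[0,0,0],[0,0,0],[0,0,0],[0,0,0],[0,0,0],[0,0,0]]' --rotation '[[0,0,0],[0,0,0],[0,0,0],[0,0,0],[0,0,0],[0,0,0],[0,0,0],[0,0,0],[0,0,0],[0,0,0],[0,0,0],[0,0,0]]' --grip '[0.93,0.93,0.93,0.93,0.93,0.93,0.93,0.93,0.93,0.93,0.93,0.93]'

```text
clock: 51.12
position: [538.1, 92.0, 302.2]
ee_rot: [0.958, -0.287, 0.0, 0.0]
contact_force: [0.8, -0.5, -0.2]
gripper_width: 79.7
```

Run:
```python
from rk import *
for n in('fin',None):
    d=pickle.load(open('pics/fin.pkl','rb')) if n else grab('scene');V=inrack(cloud(d))
    for y in(130,0):
        m=(V[...,0]>-112)&(V[...,0]<-40)&(abs(V[...,1]-y)<62)&(V[...,2]>60)&(V[...,2]<174);P=V[m];print(d['s']['clock'],y,len(P),P.mean(0).round(1),P[:,2].min().round(1))
print(workorder.job_done())
```

```text
49.0667 130 651 [-94.6 126.7 147.7] 109.2
49.0667 0 777 [-96.5   0.7 143.3] 95.3
51.1167 130 650 [-94.5 126.7 147.7] 109.4
51.1167 0 748 [-96.9  -5.2 143.5] 93.8
the job is handed in; nothing more can be done
None
```

The job is done and handed in at about 51 s. The paste tin stands upright on the bench. I brushed the small mug, then the medium one (the large mug was absent). Each brushing went to the bottom, up towards the rim and down to the bottom again, pressing with 11 to 23 N each time. The brush is back in its pot, head down. The small mug hangs by its handle on the left hook and the medium mug on the middle hook.

**Last checks:**
- **Small mug:** it hung still over the last 2 s.
- **Medium mug:** it still moved about 6 mm sideways in that time, so it was swinging slightly when I handed in, but it was held on its hook.
- **Other things:** I did not touch the blue lid, dropper or felt cup, and the last picture shows them standing in place. The robot was clear of everything.
- **Disagreements:** the jaws closed to 62 mm on the tin, though its given diameter is 70 mm. The wrist camera put the mugs 2 to 3 mm off from the other two cameras, so I used values in between, and the grips and hook fits went in without contact.

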